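# Stand the fallen dispenser back in its rack

### The job

The square dispenser bottle has fallen over, and a solder spool is sitting in its bay of the bottle rack. First move the spool out of the rack into the round metal dish and leave it standing flat near the middle. Then stand the dispenser upright on the bench, away from rack and dish, and let go of it; take hold of it again and set it upright in the bay that the spool was in, leaving everything else on the bench undisturbed.

Things in the scene. Friction and masses are not known exactly. Their poses are not given: they have to be found in the camera images.
- dispenser: White square dispenser bottle, loose, 0.2 kg, lying on a side at the start. Body 50 x 50 mm, 88 mm long, then a round grey cap 36 mm in diameter; 135 mm in all. Origin: centre of its base (bottom face). Own x runs from base to cap: body x = 0 to 88 mm, cap x = 94 to 135 mm; y and z are square to its sides (25 mm to each). Lying, its origin is 25 mm above the bench.
- spool: Solder spool, loose, about 0.25 kg: black end discs 56 mm in diameter, 56 mm tall, standing on end in one bay of the rack. Origin at its middle (28 mm above its underside); own z along its axis.
- rack: Dark steel bottle rack, fixed: 90 x 282 mm, with three square bays in a row along its own y axis, 92 mm apart. Each bay is 74 x 74 mm inside, its floor 8 mm above the bench, the walls' top 16 mm above the bench. Origin: centre of its underside, at bench height.
- bay0 (a point): Centre of the floor of the rack's bay at its own -y end (8 mm above the bench).
- bay1 (a point): Centre of the floor of the rack's middle bay.
- bay2 (a point): Centre of the floor of the rack's bay at its own +y end.
- dish: Round aluminium dish, fixed: 134 mm across, rim 10 mm high and 3 mm thick, flat floor 5 mm above the bench. Origin: centre of its underside.
- bottle_a: Round white bottle with a grey cap, loose, 48 mm in diameter, 140 mm tall, standing in one bay of the rack; stays there. Origin: centre of its underside.
- bottle_b: Round amber glass jar with a black cap, loose, 54 mm in diameter, 115 mm tall, standing in one bay of the rack; stays there. Origin: centre of its underside.
- phone: Bystander: black phone lying flat, loose, 148 (its x) x 71 x 8 mm. Origin: centre of its underside.
- driver: Bystander: screwdriver lying on the bench, loose, about 160 mm long along its x.
- tin: Bystander: round tin of brass wool, loose, 64 mm in diameter, 34 mm tall. Origin: centre of its underside.
- tape: Bystander: roll of yellow tape lying flat, loose, 90 mm in diameter, 20 mm tall. Origin: centre of its underside.
Mind the look-alikes: they are no part of the job. Leave any yellow look-alike of the spool alone.

How it is judged:
On the way, in this order (a step that is already met when the one before it is completed fails the run):
1. the spool stands flat in the round dish, let go (horizontal distance between spool and dish below 0.03 m and height (world z) of spool below 0.037 m and angle between the z axis of spool and the z axis of dish, either way round below 0.1 rad and contact force between the fingers and spool below 0.3 N), for 0.2 s.
2. the dispenser stands upright on the bench itself, let go (angle between dispenser's own x axis and vertical below 0.1 rad and height (world z) of dispenser below 0.004 m and linear speed of dispenser below 0.03 m/s and contact force between the fingers and dispenser below 0.3 N), for 0.2 s.
At the end, for the whole second after the job is handed in: The dispenser stands upright (within 0.1 rad) on the floor of the free rack bay (base centre within 22 mm of the bay's centre, 4 to 12 mm above the bench), and the spool stands flat (within 0.1 rad) on the dish's floor, its middle within 30 mm of the dish's centre; both at rest (angle between dispenser's own x axis and vertical below 0.1 rad and height (world z) of dispenser between 0.004 and 0.012 m and (horizontal distance between dispenser and bay0 below 0.022 m or horizontal distance between dispenser and bay1 below 0.022 m or horizontal distance between dispenser and bay2 below 0.022 m) and linear speed of each of dispenser, spool below 0.02 m/s and horizontal distance between spool and dish below 0.03 m and height (world z) of spool below 0.037 m and angle between the z axis of spool and the z axis of dish, either way round below 0.1 rad); the robot touches nothing.
It fails at once if the round bottle or the jar in the rack was shifted by more than 30 mm or knocked over (distance of any of bottle_a, bottle_b from where it was at the start of the episode above 0.03 m or angle between any of bottle_a, bottle_b's own z axis and vertical above 0.4 rad).
It fails at once if the phone, the screwdriver, the tin or the tape was shifted by more than 30 mm (distance of any of phone, driver, tin, tape from where it was at the start of the episode above 0.03 m).
It also fails if it takes over 72 s, if anything falls off the work surface, if the arm or the gripper's body presses on something with over 40 N, if the wrist force passes 120 N, or if a joint passes its speed limit or range.

### The arm

A 6-joint arm with a two-finger parallel gripper is mounted at the origin on the work surface. World frame = base frame: x ahead of the robot, y to its left, z up, the work surface at z = 0. Lengths are in m, angles in rad, forces in N, time in s.
With the tool pointing down it reaches from about 0.225 to 0.875 m from the base axis. Payload 3.4 kg.
Tool frame: the origin (TCP) lies at the very end of the fingers, on their centre line; the grasp point (between the pads) lies 19 mm behind it; z points along the fingers, y is the direction in which the jaws open and shut (so a half turn about z gives the same grasp; the last joint's range is limited). The gripper opens to 85 mm and grips with 20 to 120 N. Pads are 22 mm wide; open, the fingers measure 114 mm over their backs; the gripper's body (76 mm by 85 mm) begins 54 mm behind the grasp point. The pads swing forward as they close: fully open they stand 13 mm farther back than shut.
Start: joints at [1.03, 0.276, 1.505, -0, 1.361, -0.121], TCP at [0.234, 0.525, 0.231] pointing down, gripper open.
Joint ranges: [-2.89, 2.89], [-0.75, 2.08], [0.22, 2.7], [-1.18, 4.32], [0.11, 2.71], [-2.7, 2.7]. Speed limits (rad/s): [2.57, 2.57, 3.14, 3.14, 3.14, 3.14].

### API

Orientations are given as a unit quaternion [w, x, y, z].
In Python, from rig import get_state, get_image, calibration, sign_off gives the robot as it stands. The module is installed in compiled form; this text tells all that it offers.
- The arm moves only by the tool drive_tool, never from a script. Its argument "targets" is one flat list of numbers, 7 for each row, row after row: the turn, a rotation vector about the tool's x, y, z in degrees, then the shift along the tool's x, y, z in mm, then the opening, from 0 (shut) to 1 (fully open). In form: [wx, wy, wz, tx, ty, tz, fingers, wx, wy, wz, tx, ty, tz, fingers, ...]. A call has 1 to 12 rows; each row shifts and turns the commanded pose from where the row before left it, along the tool's axes as they then stand; what a row does not reach is not made up. A row lasts 1/8 s, in which the tool goes at most 62.5 mm and 10.7 degrees, less where a joint would pass 70% of its speed; a pose out of reach is approached as far as the arm can. A call is refused whole if a number of a shift passes 62.5 or a number of a turn 10.7, either way. A call with a gripper value outside its range is refused whole. The fingers move at their own pace and stop on an object; "grip_force" is the grip in N (left out, the last holds). Time passes only in rows, so rows that do not move let the fingers close. It gives the time, the measured TCP pose, the force and the opening at its end, in the units of the state.
- get_state(): the state, without advancing time (a new reading comes with each control period).
- get_image(name): name is "scene" or "top"; returns the picture (480x640x3 uint8, red, green, blue); there is no depth.
- calibration(name): a dict with "mtx" (3x3 intrinsics, pixels), "distortion" ([k1, k2, p1, p2, k3] as OpenCV has them; the pictures are not rectified), "world_to_cam" (4x4, takes a point from world to camera coordinates). Camera axes: x right, y down, z forward; pixel columns grow to the right and rows downward; lengths in m; the calibration is good to about 2 mm. A picture is of the moment at which its call begins. calibration takes no time and is no camera call.
- sign_off(): hands the job in, once; it reports no verdict.
The state is a dict: "clock": time; "qpos": joint angles; "qd": joint speeds; "effort": joint torques, N m; "position": TCP position; "ee_rot": TCP orientation; "contact_force": force on the tool from outside, world axes, zero at the start; "moment": the same for the moment, N m; "width": finger opening in m.
Only numpy, scipy, OpenCV 4.12 (cv2) and the standard library are available. Lean on these libraries where they do the work, as an engineer would, in place of code of your own. Each camera call takes 0.05 s, during which the arm holds its last target.

## Working session

There is one attempt and no reset: what is moved stays moved. The work goes in short steps, Python scripts to look and compute and a tool call to move; the robot and the scene stay as the last step left them, time stands still between calls to the robot, and variables do not carry over. Pictures are saved under pics/ and viewed, and the job is handed in when it is done.

Besides the shell and the picture viewer there is one more tool, called after "Request:" as name(argument=value, ...) on one line, values as JSON. drive_tool: Moves the arm, as the interface text tells. Its arguments: {"type":"object","properties":{"targets":{"type":"array"},"grip_force":{"type":"number"}},"required":["targets"]}

```bash
mkdir -p pics; python3 - <<'E'
from rig import *
import cv2
for n in("scene","top"):
    im=get_image(n); cv2.imwrite(f"pics/{n}0.png",im[:,:,::-1]); c=calibration(n); print(n,c)
print(get_state())
E
```

```text
scene {'mtx': array([[499.04424475,   0.        , 320.82191999],
       [  0.        , 499.04424475, 236.66444674],
       [  0.        ,   0.        ,   1.        ]]), 'distortion': array([-0.09834903,  0.        ,  0.        ,  0.        ,  0.        ]), 'world_to_cam': array([[-0.34016452,  0.94034887,  0.0056652 ,  0.14313763],
       [ 0.6127062 ,  0.2262042 , -0.75724684, -0.28527662],
       [-0.7133577 , -0.2541174 , -0.65310423,  1.48489005],
       [ 0.        ,  0.        ,  0.        ,  1.        ]])}
top {'mtx': array([[464.95461819,   0.        , 328.80517117],
       [  0.        , 464.95461819, 241.43637575],
       [  0.        ,   0.        ,   1.        ]]), 'distortion': array([-0.05402616,  0.        ,  0.        ,  0.        ,  0.        ]), 'world_to_cam': array([[-0.07720689, -0.99700656,  0.00412622,  0.0438517 ],
       [-0.97408617,  0.07454821, -0.2135385 ,  0.53496851],
       [ 0.21259168, -0.02050594, -0.97692594,  0.90995316],
       [ 0.        ,  0.        ,  0.        ,  1.        ]])}
{'clock': 0.1, 'qpos': array([ 1.02999890e+00,  2.76534153e-01,  1.50596732e+00, -1.11709491e-05,
        1.36071948e+00, -1.21023328e-01]), 'qd': array([-4.82189390e-04, -1.52134432e-03, -3.30843273e-03,  7.77888200e-05,
       -2.41174948e-03,  9.39012702e-04]), 'effort': array([ 3.38263490e-03, -4.17697763e+01, -2.46406782e+01, -8.48363948e-05,
        5.78070962e-03, -2.36501613e-06]), 'position': array([0.23412716, 0.52467459, 0.23054048]), 'ee_rot': array([-2.59355091e-04,  2.08348215e-01,  9.78054374e-01, -7.71753810e-04]), 'contact_force': array([ 0.59575342, -0.4438042 ,  0.19714741]), 'moment': array([-0.02287785,  0.00450886,  0.02194801]), 'width': 0.08566219512838856}
```

View pics/scene0.png

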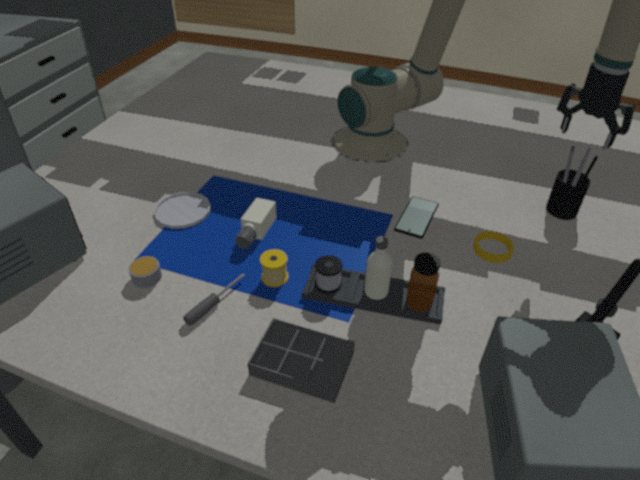

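View pics/top0.png

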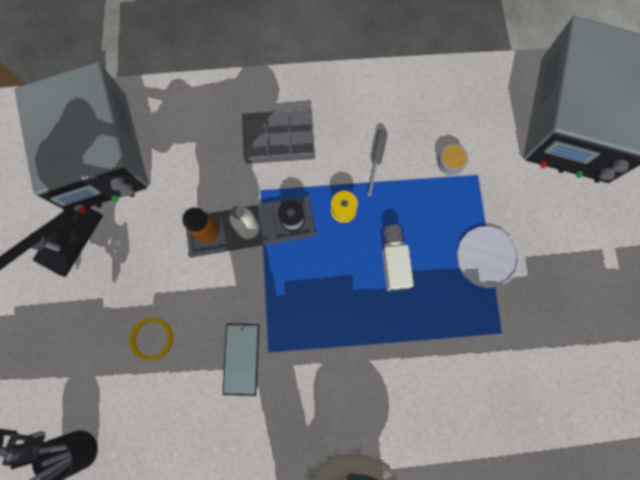

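The scene shows the rack with three items. The black-ended spool is in its end bay at top (291,213) / scene (328,273), with the white bottle in the middle bay and the amber jar at the other end. There are two spool-like things: black at top (291,213) inside the rack, and yellow at top (344,206) on the mat. The black one fits, because it has black discs and stands in a bay. Next I'll enlarge that area and measure.

```bash
cat > h.py <<'E'
import numpy as np, cv2
from rig import *
from scipy.spatial.transform import Rotation as R
C={n:calibration(n) for n in("scene","top")}
def ray(n,uv):
    c=C[n]; p=cv2.undistortPoints(np.array(uv,float).reshape(-1,1,2),c["mtx"],c["distortion"]).reshape(-1,2)
    W=c["world_to_cam"]; d=np.c_[p,np.ones(len(p))]@W[:3,:3]; o=-W[:3,:3].T@W[:3,3]
    return o,d
def onz(n,uv,z):
    o,d=ray(n,uv); return o+d*((z-o[2])/d[:,2])[:,None]
def proj(n,P):
    c=C[n];W=c["world_to_cam"]
    return cv2.projectPoints(np.array(P,float).reshape(-1,1,3),cv2.Rodrigues(W[:3,:3])[0],W[:3,3],c["mtx"],c["distortion"])[0].reshape(-1,2)
E
python3 - <<'E'
from h import *
t=cv2.imread("pics/top0.png"); s=cv2.imread("pics/scene0.png")
a=cv2.resize(t[180:265,180:370],None,fx=4,fy=4,interpolation=cv2.INTER_CUBIC)
cv2.imwrite("pics/c1.png",a)
cv2.imwrite("pics/c2.png",cv2.resize(t[185:305,370:530],None,fx=5,fy=5,interpolation=cv2.INTER_CUBIC))
cv2.imwrite("pics/c3.png",cv2.resize(s[180:330,140:300],None,fx=4,fy=4,interpolation=cv2.INTER_CUBIC))
cv2.imwrite("pics/c4.png",cv2.resize(s[230:330,280:460],None,fx=4,fy=4,interpolation=cv2.INTER_CUBIC))
E
```

```text
(no output)
```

View pics/c1.png

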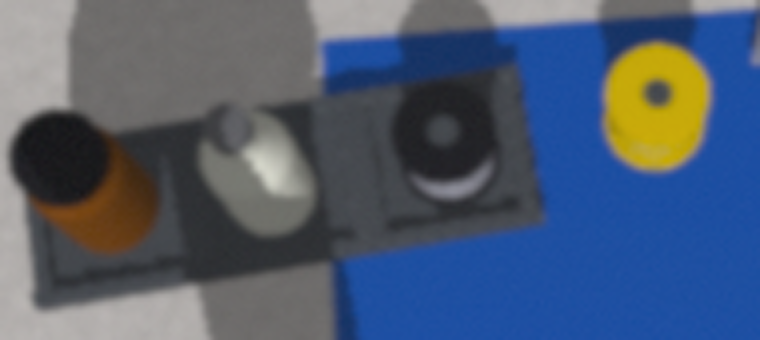

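View pics/c2.png

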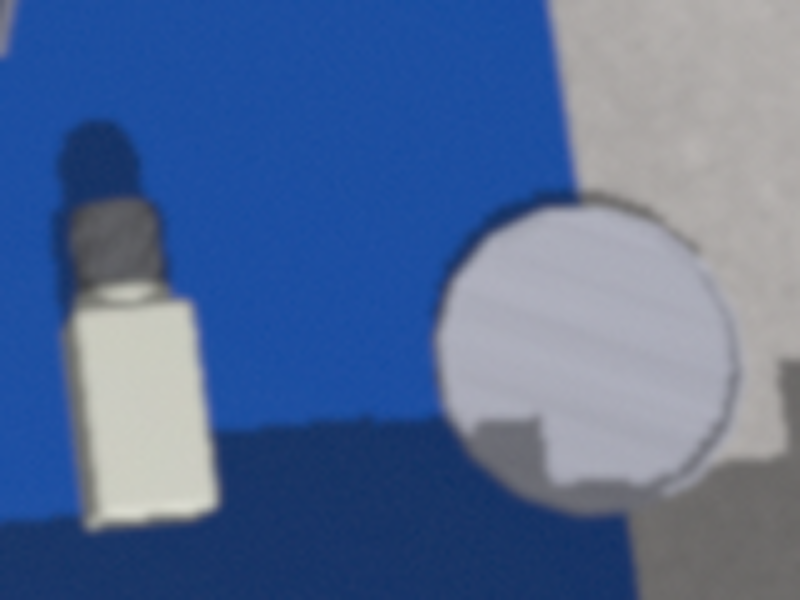

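View pics/c4.png

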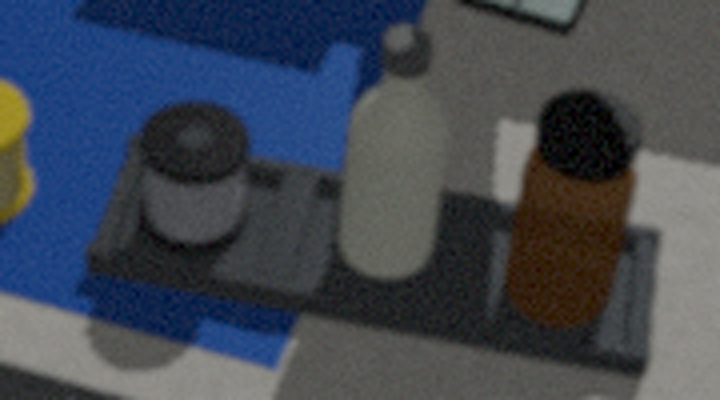

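View pics/c3.png

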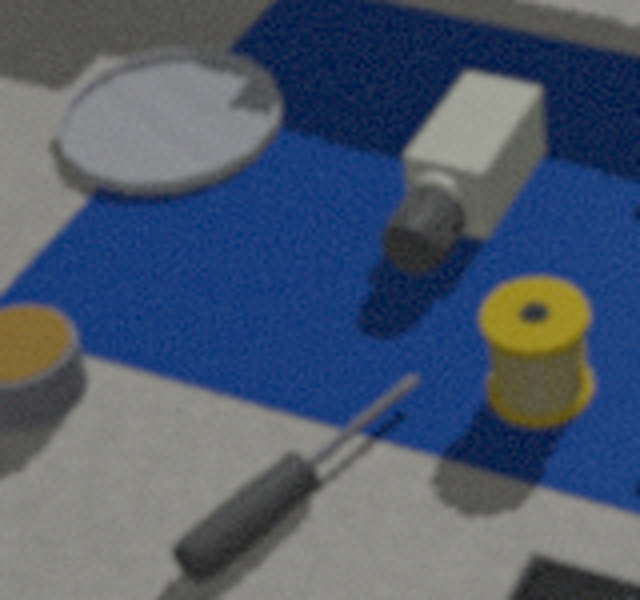

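```bash
python3 - <<'E'
from h import *
np.set_printoptions(precision=4,suppress=True)
t=cv2.imread("pics/top0.png"); s=cv2.imread("pics/scene0.png")
def c1(x,y): return (180+x/4-.4,180+y/4-.4)
def c2(x,y): return (370+x/5-.4,185+y/5-.4)
# spool top disc
print("spool top(z.064)",onz("top",[c1(444,132),c1(392,132),c1(497,132)],.064))
print("spool scene",onz("scene",[(280+194/4,230+142/4)],.064))
print("yellow",onz("top",[c1(657,93)],.056))
q=onz("top",[c2(78,310),c2(196,299),c2(217,510),c2(88,529)],.05); print("disp",q)
# white mask minAreaRect
hsv=cv2.cvtColor(t,cv2.COLOR_BGR2HSV)
b,g,r=[t[:,:,i].astype(int) for i in range(3)]
m=((r>150)&(r>b+5)).astype(np.uint8); m[:235]=0;m[300:]=0;m[:,:375]=0;m[:,420:]=0
cs,_=cv2.findContours(m,0,2); k=max(cs,key=cv2.contourArea); print(cv2.contourArea(k))
P=onz("top",k.reshape(-1,2),.05)[:,:2]; print(cv2.minAreaRect((P*1000).astype(np.float32)))
# cap axis
print("cap front",onz("top",[c2(110,200),c2(123,283)],.043))
# dish: fit ellipse on nonblue contour
print("rack corners",onz("top",[c1(515,66),c1(545,220),c1(38,303),c1(12,150)],.016))
print("dish edges",onz("top",[c2(437,340),c2(737,340),c2(590,198),c2(590,516)],.01))
print("driver",onz("top",[(382,126),(371,195)],.01), "phone",onz("top",[(229,323),(259,324),(257,395),(224,394)],.008))
print("tin",onz("top",[(454,157)],.034),"tape",onz("top",[(151,339)],.02),"box",onz("top",[(243,115),(311,103),(314,155),(246,162)],.04))
print("bottleA cap",onz("top",[c1(228,127)],.14),"bottleB",onz("top",[c1(60,158)],.115))
E
```

```text
spool top(z.064) [[0.6032 0.0779 0.064 ]
 [0.6053 0.1051 0.064 ]
 [0.6011 0.0502 0.064 ]]
spool scene [[0.6072 0.0832 0.064 ]]
yellow [[ 0.6184 -0.0357  0.056 ]]
disp [[ 0.5184 -0.1145  0.05  ]
 [ 0.5193 -0.1645  0.05  ]
 [ 0.4302 -0.1631  0.05  ]
 [ 0.4266 -0.1092  0.05  ]]
909.0
((478.3951110839844, -136.453125), (97.1561508178711, 47.02892303466797), 0.5694689750671387)
cap front [[ 0.5664 -0.1341  0.043 ]
 [ 0.5299 -0.1357  0.043 ]]
rack corners [[0.6521 0.0391 0.016 ]
 [0.5632 0.0288 0.016 ]
 [0.5382 0.306  0.016 ]
 [0.6253 0.3193 0.016 ]]
dish edges [[ 0.5008 -0.2759  0.01  ]
 [ 0.4905 -0.4089  0.01  ]
 [ 0.5593 -0.3531  0.01  ]
 [ 0.4189 -0.332   0.01  ]]
driver [[ 0.8114 -0.1427  0.01  ]
 [ 0.646  -0.1007  0.01  ]] phone [[0.3875 0.2259 0.008 ]
 [0.3808 0.1625 0.008 ]
 [0.2367 0.1738 0.008 ]
 [0.2435 0.2416 0.008 ]]
tin [[ 0.7134 -0.2921  0.034 ]] tape [[0.3655 0.388  0.02  ]] box [[0.8479 0.1735 0.04  ]
 [0.8657 0.0178 0.04  ]
 [0.7384 0.0198 0.04  ]
 [0.7336 0.1707 0.04  ]]
bottleA cap [[0.5917 0.1773 0.14  ]] bottleB [[0.5898 0.2657 0.115 ]]
```

Crop check: the black-disc spool at crop (444,132) is inside the rack's end bay, and the yellow one at (657,93) is outside it and will be left alone. The dispenser lies along +x with its cap away from the robot, and the dish centre is about (0.492,-0.342). First I'll turn the tool so the jaws open across the rack.

Request:
drive_tool(targets=[0,0,10.2,0,0,0,1,0,0,10.2,0,0,0,1,0,0,10.2,0,0,0,1,0,0,10.2,0,0,0,1,0,0,10.2,0,0,0,1,0,0,10,0,0,0,1,0,0,0,0,0,0,1], grip_force=40)

```text
clock: 0.98
position: [0.2342, 0.5248, 0.2309]
ee_rot: [0.0, 0.675, 0.738, -0.0]
contact_force: [0.4, 0.0, -1.0]
width: 0.0854
```

```bash
cat >> h.py <<'E'
def loc(target):
    s=get_state(); q=s["ee_rot"]; r=R.from_quat([q[1],q[2],q[3],q[0]])
    M=r.as_matrix(); d=np.array(target)-s["position"]
    np.set_printoptions(precision=4,suppress=True)
    print("t",s["clock"],"pos",s["position"],"q",s["qpos"],"w",s["width"],"F",s["contact_force"])
    print("axes x,y,z:",M[:,0],M[:,1],M[:,2]); print("local mm",M.T@d*1000)
E
python3 - <<'E'
from h import *
loc([.605,.080,.231])
s=cv2.imread("pics/scene0.png")
print(onz("scene",[(153,211),(211,209),(183,193),(181,228)],.01))
print(proj("scene",[[.492,-.342,.005]]),proj("top",[[.492,-.342,.005]]))
E
```

```text
t 0.975 pos [0.2342 0.5248 0.2309] q [ 1.03    0.2763  1.5055 -0.      1.3607  0.9416] w 0.0854040472317939 F [ 0.4418  0.0201 -1.0346]
axes x,y,z: [-0.0883  0.9961 -0.0008] [ 0.9961  0.0883 -0.0005] [-0.0004 -0.0008 -1.    ]
local mm [-475.8492  330.0392    0.0615]
[[ 0.5231 -0.3997  0.01  ]
 [ 0.4669 -0.2689  0.01  ]
 [ 0.4326 -0.3701  0.01  ]
 [ 0.5553 -0.2992  0.01  ]]
[[180.2545 210.2524]] [[486.4306 254.6853]]
```

Request:
drive_tool(targets=[0,0,0,-39.6,27.5,0,1,0,0,0,-39.6,27.5,0,1,0,0,0,-39.6,27.5,0,1,0,0,0,-39.6,27.5,0,1,0,0,0,-39.6,27.5,0,1,0,0,0,-39.6,27.5,0,1,0,0,0,-39.6,27.5,0,1,0,0,0,-39.6,27.5,0,1,0,0,0,-39.6,27.5,0,1,0,0,0,-39.6,27.5,0,1,0,0,0,-39.6,27.5,0,1,0,0,0,-39.6,27.5,0,1])

```text
clock: 2.48
position: [0.6049, 0.0788, 0.231]
ee_rot: [-0.0, 0.675, 0.738, 0.0]
contact_force: [0.2, 0.3, 0.0]
width: 0.0857
```

Request:
drive_tool(targets=[0,0,0,0,0,40,1,0,0,0,0,0,40,1,0,0,0,0,0,40,1,0,0,0,0,0,0,1])

```text
clock: 2.98
position: [0.6013, 0.08, 0.108]
ee_rot: [-0.003, 0.675, 0.738, -0.003]
contact_force: [-0.3, 0.1, -0.3]
width: 0.0853
```

```bash
python3 - <<'E'
from h import *
loc([.605,.080,.024])
for n in("scene","top"):
    im=get_image(n)[:,:,::-1]
    y,x=(230,250) if n=="scene" else (150,200)
    cv2.imwrite(f"pics/{n}1.png",cv2.resize(im[y-60 if n=="scene" else y:y+120,x:x+200],None,fx=3,fy=3,interpolation=cv2.INTER_CUBIC))
E
```

```text
t 2.975 pos [0.6013 0.08   0.108 ] q [ 0.0176  0.4161  1.6124  0.0001  1.1212 -0.071 ] w 0.08532254022089247 F [-0.2599  0.1262 -0.2792]
axes x,y,z: [-0.0884  0.9961  0.0006] [ 0.9961  0.0884 -0.0081] [-0.0082 -0.0001 -1.    ]
local mm [-0.3639  4.3621 83.9612]
```

View pics/scene1.png

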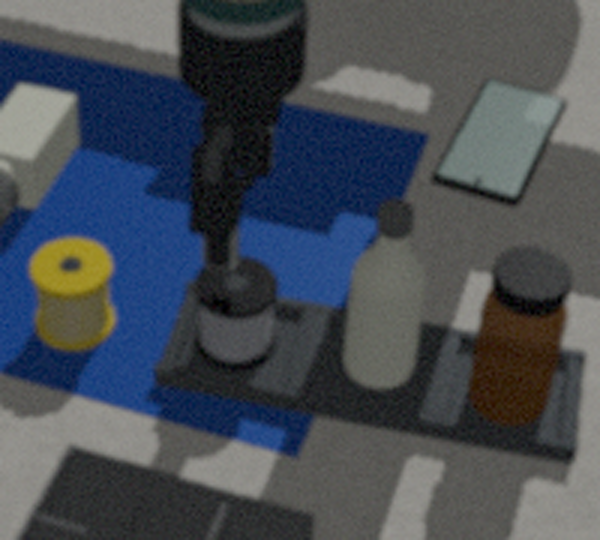

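View pics/top1.png

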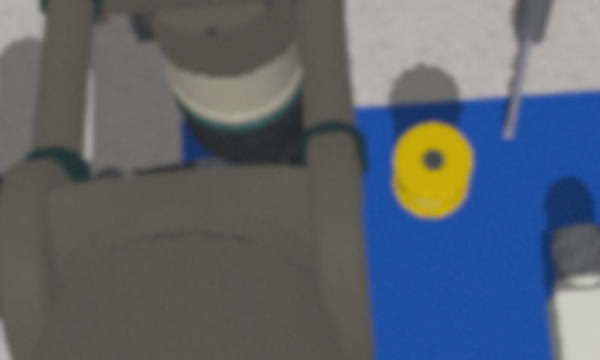

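The jaws straddle the black spool at scene crop (238,300). The yellow one is untouched at crop (70,295). Going down now.

Request:
drive_tool(targets=[0,0,0,0,2,20,1,0,0,0,0,1,20,1,0,0,0,0,0,20,1,0,0,0,0,0,14,1,0,0,0,0,0,7,1,0,0,0,0,0,0,1,0,0,0,0,0,0,1])

```text
clock: 3.95
position: [0.6078, 0.0804, 0.0311]
ee_rot: [0.001, 0.676, 0.737, 0.001]
contact_force: [0.1, -0.1, -0.4]
width: 0.0853
```

```bash
python3 - <<'E'
from h import *
loc([.605,.080,.024])
E
```

```text
t 3.95 pos [0.6078 0.0804 0.0311] q [ 0.0181  0.4988  1.693   0.0001  0.9482 -0.0684] w 0.08527416256377987 F [ 0.0609 -0.0963 -0.3955]
axes x,y,z: [-0.0864  0.9963 -0.    ] [0.9963 0.0864 0.0016] [ 0.0016  0.0001 -1.    ]
local mm [-0.1815 -2.848   7.1104]
```

Request:
drive_tool(targets=[0,0,0,0,-2,6,1,0,0,0,0,0,0,0.6,0,0,0,0,0,0,0.4,0,0,0,0,0,0,0.4,0,0,0,0,0,0,0.4,0,0,0,0,0,0,0.4,0,0,0,0,0,0,0.4], grip_force=40)

```text
clock: 4.82
position: [0.6042, 0.0802, 0.0245]
ee_rot: [-0.001, 0.676, 0.737, -0.001]
contact_force: [-5.0, -0.9, 6.0]
width: 0.0543
```

```bash
python3 - <<'E'
from h import *
loc([.605,.080,.18])
E
```

```text
t 4.825 pos [0.6042 0.0802 0.0245] q [ 0.0179  0.5035  1.7052 -0.0001  0.9344 -0.0686] w 0.05426394791342373 F [-4.971  -0.94    6.0444]
axes x,y,z: [-0.0864  0.9963  0.    ] [ 0.9963  0.0864 -0.0016] [-0.0016 -0.0001 -1.    ]
local mm [  -0.2504    0.4908 -155.4555]
```

Request:
drive_tool(targets=[0,0,0,0,0,-10,0.4,0,0,0,0,0,-20,0.4,0,0,0,0,0,-30,0.4,0,0,0,0,0,-30,0.4,0,0,0,0,0,-15,0.4,0,0,0,0,0,0,0.4,0,0,0,0,0,0,0.4], grip_force=60)

```text
clock: 5.7
position: [0.6042, 0.0802, 0.1279]
ee_rot: [-0.001, 0.676, 0.737, -0.001]
contact_force: [-0.8, -0.4, -3.9]
width: 0.0541
```

```bash
python3 - <<'E'
from h import *
loc([.494,-.338,.13])
im=get_image("scene")[:,:,::-1]
cv2.imwrite("pics/s2.png",cv2.resize(im[170:320,250:450],None,fx=3,fy=3))
E
```

```text
t 5.7 pos [0.6042 0.0802 0.1279] q [ 0.0178  0.3997  1.5844  0.0001  1.1599 -0.0686] w 0.05412917243626679 F [-0.8026 -0.3973 -3.9426]
axes x,y,z: [-0.0863  0.9963  0.0002] [ 0.9963  0.0863 -0.0024] [-0.0024  0.     -1.    ]
local mm [-407.1247 -145.9008   -1.8163]
```

View pics/s2.png

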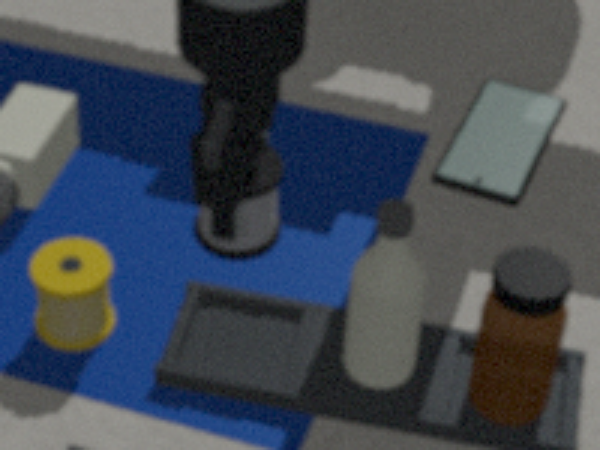

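The spool is lifted straight (crop (240,205)) and the bay is empty (crop (245,335)). Carrying it over to the dish.

Request:
drive_tool(targets=[0,0,0,-20,-7,0,0.4,0,0,0,-38,-14,0,0.4,0,0,0,-38,-14,0,0.4,0,0,0,-38,-14,0,0.4,0,0,0,-38,-14,0,0.4,0,0,0,-38,-14,0,0.4,0,0,0,-38,-14,0,0.4,0,0,0,-38,-14,0,0.4,0,0,0,-38,-14,0,0.4,0,0,0,-38,-14,0,0.4,0,0,0,-30,-10,0,0.4,0,0,0,-15,-5,0,0.4])

```text
clock: 7.25
position: [0.4912, -0.34, 0.1285]
ee_rot: [-0.001, 0.677, 0.736, -0.0]
contact_force: [-0.1, 0.7, -3.9]
width: 0.0537
```

Request:
drive_tool(targets=[0,0,0,0,0,0,0.4,0,0,0,0,0,0,0.4])

```text
clock: 7.5
position: [0.4926, -0.3368, 0.129]
ee_rot: [-0.001, 0.676, 0.737, 0.0]
contact_force: [-1.1, 0.7, -3.8]
width: 0.0537
```

```bash
python3 - <<'E'
from h import *
loc([.494,-.338,.0215])
im=get_image("scene")[:,:,::-1]
cv2.imwrite("pics/s3.png",cv2.resize(im[120:270,110:310],None,fx=4,fy=4,interpolation=cv2.INTER_CUBIC))
E
```

```text
t 7.5 pos [ 0.4926 -0.3368  0.129 ] q [-0.7167  0.3807  1.6131  0.001   1.1492 -0.8039] w 0.053653695283771445 F [-1.1205  0.7359 -3.8392]
axes x,y,z: [-0.0866  0.9962  0.0016] [ 0.9962  0.0866 -0.0003] [-0.0005  0.0016 -1.    ]
local mm [ -1.5313   1.2902 107.4918]
```

View pics/s3.png

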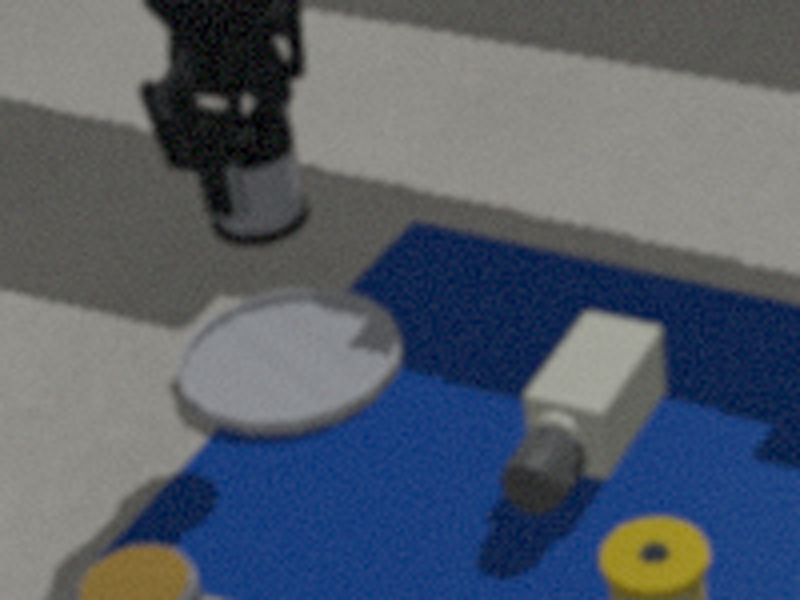

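```bash
python3 - <<'E'
from h import *
print(onz("scene",[(175,174.5)],.114), onz("scene",[(109.6+290/4,119.6+362/4)],.008))
E
```

```text
[[ 0.49467711 -0.33246457  0.114     ]] [[ 0.49307235 -0.33541606  0.008     ]]
```

Request:
drive_tool(targets=[0,0,0,0,0,20,0.4,0,0,0,0,0,30,0.4,0,0,0,0,0,20,0.4,0,0,0,0,0,15,0.4,0,0,0,0,0,7,0.4,0,0,0,0,0,3,0.4,0,0,0,0,0,0,0.4,0,0,0,0,0,0,0.4])

```text
clock: 8.55
position: [0.4932, -0.3384, 0.0349]
ee_rot: [0.001, 0.676, 0.737, 0.0]
contact_force: [0.1, 0.2, -2.9]
width: 0.0538
```

```bash
python3 - <<'E'
from h import *
loc([.494,-.338,.0215])
E
```

```text
t 8.55 pos [ 0.4932 -0.3384  0.0349] q [-0.7177  0.4766  1.7242  0.0001  0.9395 -0.8041] w 0.053800493741134166 F [ 0.0869  0.2335 -2.8861]
axes x,y,z: [-0.0862  0.9963 -0.0009] [0.9963 0.0862 0.001 ] [ 0.001  -0.0008 -1.    ]
local mm [ 0.3394  0.8638 13.4381]
```

Request:
drive_tool(targets=[0,0,0,0,0,5,0.4,0,0,0,0,0,4,0.4,0,0,0,0,0,3,0.4,0,0,0,0,0,0,0.4,0,0,0,0,0,0,0.4])

```text
clock: 9.18
position: [0.4928, -0.338, 0.0222]
ee_rot: [-0.0, 0.676, 0.737, 0.0]
contact_force: [1.0, -0.5, -3.9]
width: 0.0536
```

```bash
python3 - <<'E'
from h import *
loc([.494,-.338,.0215])
E
```

```text
t 9.175 pos [ 0.4928 -0.338   0.0222] q [-0.7177  0.4916  1.737   0.0001  0.9132 -0.8041] w 0.053631307247331374 F [ 1.0146 -0.5453 -3.9057]
axes x,y,z: [-0.0863  0.9963  0.0002] [ 0.9963  0.0863 -0.0001] [-0.0001  0.0002 -1.    ]
local mm [-0.097   1.2406  0.6946]
```

Request:
drive_tool(targets=[0,0,0,0,0,2,0.4,0,0,0,0,0,0,0.4,0,0,0,0,0,0,0.4])

```text
clock: 9.55
position: [0.493, -0.3382, 0.0217]
ee_rot: [0.001, 0.676, 0.737, 0.0]
contact_force: [-1.6, 1.9, 4.5]
width: 0.0545
```

```bash
python3 - <<'E'
from h import *
loc([.494,-.338,.0215])
E
```

```text
t 9.55 pos [ 0.493  -0.3382  0.0217] q [-0.7176  0.492   1.7377 -0.      0.9107 -0.804 ] w 0.054459086047377786 F [-1.6142  1.9245  4.4913]
axes x,y,z: [-0.0864  0.9963 -0.0008] [0.9963 0.0864 0.0008] [ 0.0008 -0.0008 -1.    ]
local mm [0.1095 0.9703 0.1959]
```

Contact force changed sign from -3.9 to +4.5 N, so the spool is on the dish floor. Releasing and rising.

Request:
drive_tool(targets=[0,0,0,0,0,0,0.75,0,0,0,0,0,0,1,0,0,0,0,0,0,1,0,0,0,0,0,0,1,0,0,0,0,0,0,1,0,0,0,0,0,-15,1,0,0,0,0,0,-30,1,0,0,0,0,0,-40,1,0,0,0,0,0,-40,1,0,0,0,0,0,-40,1])

```text
clock: 10.8
position: [0.4928, -0.338, 0.1878]
ee_rot: [0.001, 0.676, 0.737, 0.0]
contact_force: [-0.3, 0.6, -0.8]
width: 0.0855
```

```bash
python3 - <<'E'
from h import *
loc([.51,-.137,.2])
for n,(y,x) in {"scene":(150,110),"top":(160,350)}.items():
    im=get_image(n)[:,:,::-1]
    cv2.imwrite(f"pics/{n}4.png",cv2.resize(im[y:y+150,x:x+200],None,fx=4,fy=4,interpolation=cv2.INTER_CUBIC))
E
```

```text
t 10.8 pos [ 0.4928 -0.338   0.1878] q [-0.7177  0.3352  1.5278  0.0001  1.2772 -0.8041] w 0.08545299021801114 F [-0.2569  0.6021 -0.8292]
axes x,y,z: [-0.0862  0.9963 -0.001 ] [0.9963 0.0862 0.001 ] [ 0.0011 -0.0009 -1.    ]
local mm [198.7838  34.5134 -12.342 ]
```

View pics/scene4.png

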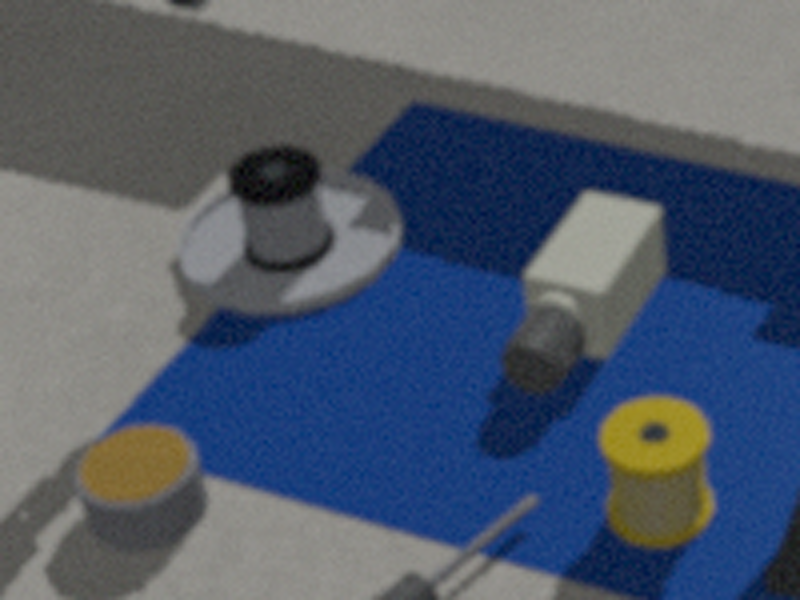

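View pics/top4.png

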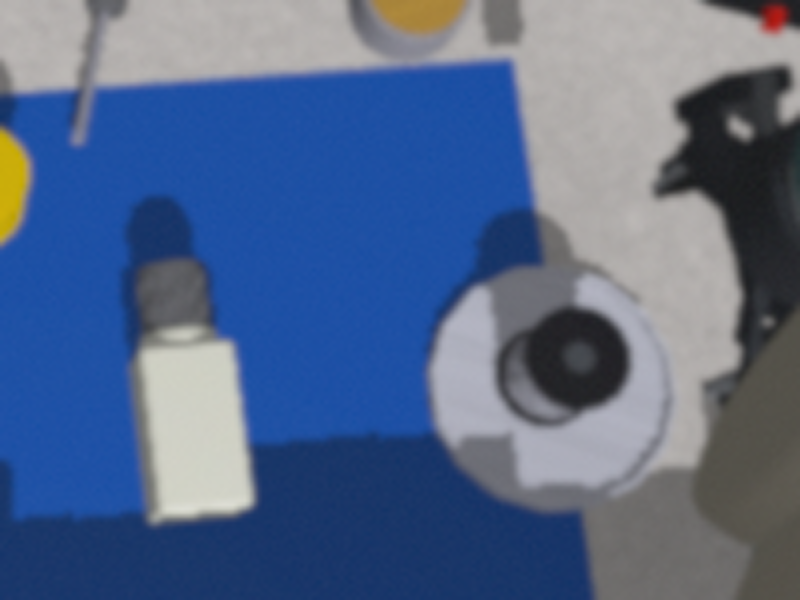

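The spool stands upright near the dish's middle: scene crop (280,205), top crop (577,357). Next is the dispenser. I'll shift over it and turn the jaws across its body.

Request:
drive_tool(targets=[0,0,0,40,4,0,1,0,0,0,40,4,0,1,0,0,0,40,4,0,1,0,0,0,40,4,0,1,0,0,0,40,4,0,1,0,0,10.5,0,0,0,1,0,0,10.5,0,0,0,1,0,0,10.5,0,0,0,1,0,0,10.5,0,0,0,1,0,0,10.5,0,0,0,1,0,0,10.5,0,0,0,1,0,0,10.5,0,0,0,1])

```text
clock: 12.4
position: [0.4951, -0.1369, 0.1853]
ee_rot: [-0.0, 0.983, 0.183, -0.0]
contact_force: [-0.5, 0.5, -0.4]
width: 0.0855
```

Request:
drive_tool(targets=[0,0,10.5,0,0,0,1,0,0,10.5,0,0,0,1,0,-10,0,0,0,0,1,0,-10,0,0,0,0,1,0,-10,0,0,0,0,1,0,-10,0,0,0,0,1,0,0,0,0,0,0,1,0,0,0,0,0,0,1])

```text
clock: 13.4
position: [0.495, -0.137, 0.1856]
ee_rot: [0.001, 0.94, 0.004, -0.342]
contact_force: [-0.1, -0.1, 0.7]
width: 0.0849
```

```bash
python3 - <<'E'
from h import *
loc([.496,-.137,.0175])
im=get_image("scene")[:,:,::-1]
cv2.imwrite("pics/s5.png",cv2.resize(im[120:300,130:370],None,fx=3,fy=3,interpolation=cv2.INTER_CUBIC))
t=cv2.imread("pics/top4.png")
print("spool",onz("top",[(350+577/4-.4,160+357/4-.4)],.061),"scene",onz("scene",[(109.6+275/4,149.6+175/4)],.061))
E
```

```text
t 13.4 pos [ 0.495  -0.137   0.1856] q [-0.2771  0.6039  1.2876 -0.1932  1.9211  1.2828] w 0.08488919744920881 F [-0.1359 -0.1057  0.7422]
axes x,y,z: [ 0.7667  0.006  -0.642 ] [ 0.0078 -1.     -0.0001] [-0.642  -0.0049 -0.7667]
local mm [108.7319   0.0561 128.2595]
spool [[ 0.494 -0.339  0.061]] scene [[ 0.496  -0.3334  0.061 ]]
```

View pics/s5.png

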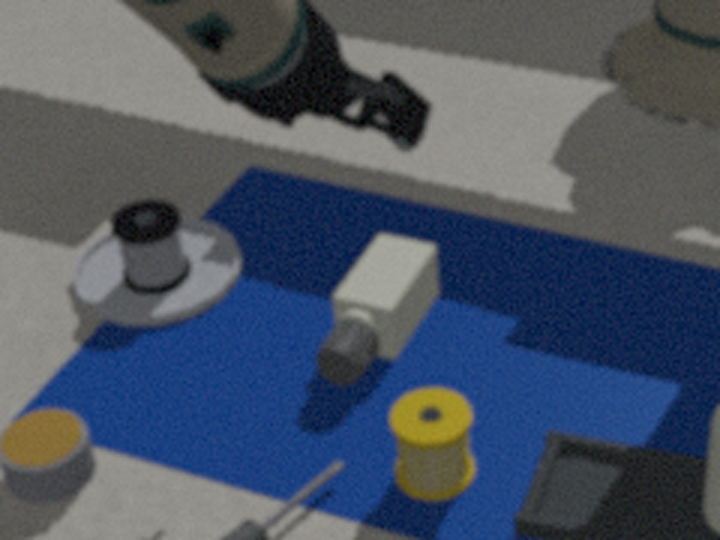

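Request:
drive_tool(targets=[0,0,0,13,0,15,1,0,0,0,16,0,19,1,0,0,0,16,0,19,1,0,0,0,16,0,19,1,0,0,0,16,0,19,1,0,0,0,13,0,15,1,0,0,0,0,0,0,1,0,0,0,0,0,0,1])

```text
clock: 14.45
position: [0.4965, -0.1372, 0.047]
ee_rot: [0.001, 0.94, 0.004, -0.341]
contact_force: [-0.9, 0.1, 0.4]
width: 0.0852
```

```bash
python3 - <<'E'
from h import *
loc([.496,-.137,.0175])
for n,(y,x) in {"scene":(120,130),"top":(150,320)}.items():
    im=get_image(n)[:,:,::-1]
    cv2.imwrite(f"pics/{n}6.png",cv2.resize(im[y:y+180,x:x+240],None,fx=3,fy=3,interpolation=cv2.INTER_CUBIC))
E
```

```text
t 14.45 pos [ 0.4965 -0.1372  0.047 ] q [-0.2767  0.7289  1.418  -0.1823  1.6699  1.3323] w 0.08517949541172454 F [-0.9479  0.1484  0.4031]
axes x,y,z: [ 0.7667  0.0056 -0.6419] [ 0.0077 -1.      0.0004] [-0.6419 -0.0052 -0.7668]
local mm [18.5698 -0.1987 22.9064]
```

View pics/scene6.png

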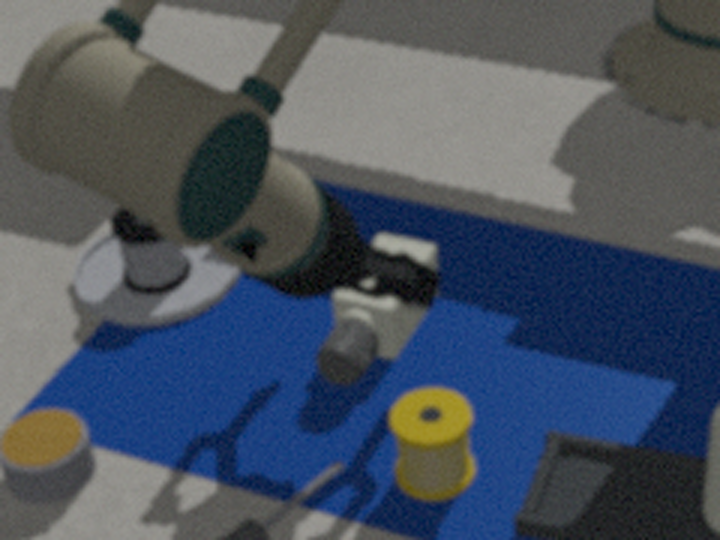

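View pics/top6.png

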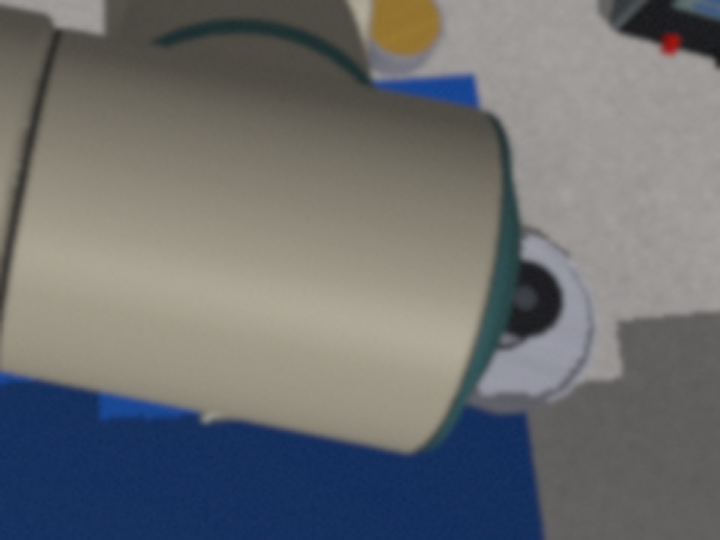

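The jaws straddle the body (scene crop (395,275)) and the gripper body is clear of the cap at (345,350). Going down the last 30 mm, then closing.

Request:
drive_tool(targets=[0,0,0,9,0,11,1,0,0,0,6,0,7,1,0,0,0,3.5,0,4.5,1,0,0,0,0,0,0,1,0,0,0,0,0,0,0.7,0,0,0,0,0,0,0.4,0,0,0,0,0,0,0.4,0,0,0,0,0,0,0.4,0,0,0,0,0,0,0.4], grip_force=60)

```text
clock: 15.68
position: [0.4966, -0.1371, 0.0175]
ee_rot: [0.001, 0.94, 0.004, -0.341]
contact_force: [3.6, 0.4, 3.8]
width: 0.0488
```

```bash
python3 - <<'E'
from h import *
loc([.48,-.137,.15])
E
```

```text
t 15.675 pos [ 0.4966 -0.1371  0.0175] q [-0.2766  0.7605  1.4373 -0.1814  1.6197  1.3414] w 0.048815107498478054 F [3.6463 0.415  3.8176]
axes x,y,z: [ 0.7669  0.0059 -0.6417] [ 0.0078 -1.      0.0002] [-0.6417 -0.0052 -0.7669]
local mm [-97.7128  -0.1795 -90.977 ]
```

Request:
drive_tool(targets=[0,0,0,-6.4,0,-7.7,0.4,0,0,0,-12.8,0,-15.3,0.4,0,0,0,-16,0,-19,0.4,0,0,0,-16,0,-19,0.4,0,0,0,-13,0,-16,0.4,0,0,0,0,0,0,0.4,0,6,0,0,0,0,0.4,0,10,0,0,0,0,0.4,0,10,0,0,0,0,0.4,0,10,0,0,0,0,0.4,0,9,0,0,0,0,0.4,0,0,0,0,0,0,0.4], grip_force=70)

```text
clock: 17.18
position: [0.4914, -0.1357, 0.1166]
ee_rot: [-0.001, 0.999, 0.003, 0.041]
contact_force: [-0.3, -0.1, -0.8]
width: 0.0492
```

```bash
python3 - <<'E'
from h import *
loc([.48,-.137,.12])
for n,(y,x) in {"scene":(120,130),"top":(150,320)}.items():
    im=get_image(n)[:,:,::-1]
    cv2.imwrite(f"pics/{n}7.png",cv2.resize(im[y:y+180,x:x+240],None,fx=3,fy=3,interpolation=cv2.INTER_CUBIC))
E
```

```text
t 17.175 pos [ 0.4914 -0.1357  0.1166] q [-0.4326  0.2356  1.8778  0.0449  0.9557  1.1078] w 0.049214503407038 F [-0.2961 -0.0502 -0.8379]
axes x,y,z: [0.9967 0.0057 0.0816] [ 0.0059 -1.     -0.0023] [ 0.0815  0.0028 -0.9967]
local mm [-11.0485   1.2224  -4.2764]
```

View pics/scene7.png

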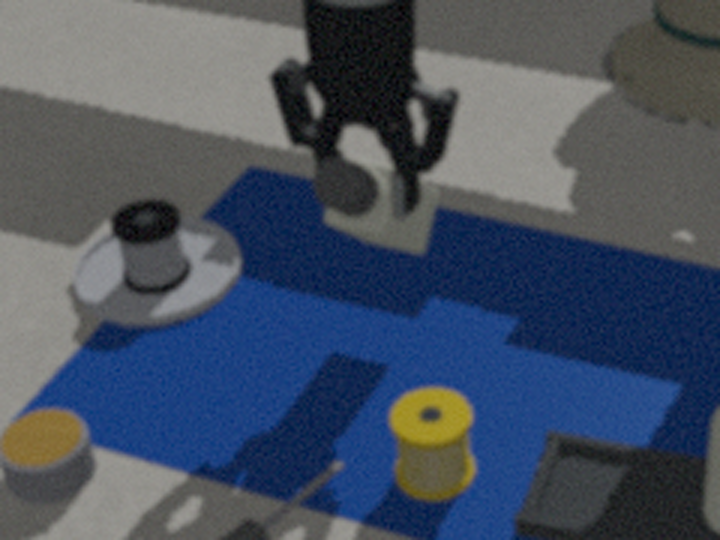

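The bottle came up with the gripper, cap at scene crop (345,188). Turning the remaining 45°.

Request:
drive_tool(targets=[0,8,0,0,0,0,0.4,0,10,0,0,0,0,0.4,0,10,0,0,0,0,0.4,0,10,0,0,0,0,0.4,0,7,0,0,0,0,0.4,0,0,0,0,0,0,0.4,0,0,0,0,0,0,0.4])

```text
clock: 18.15
position: [0.5024, -0.1196, 0.1151]
ee_rot: [-0.029, 0.948, 0.015, 0.317]
contact_force: [-0.3, -0.5, -1.7]
width: 0.0491
```

```bash
python3 - <<'E'
from h import *
loc([.48,-.137,.068])
for n,(y,x) in {"scene":(120,130),"top":(150,320)}.items():
    im=get_image(n)[:,:,::-1]
    cv2.imwrite(f"pics/{n}8.png",cv2.resize(im[y:y+180,x:x+240],None,fx=3,fy=3,interpolation=cv2.INTER_CUBIC))
E
```

```text
t 18.15 pos [ 0.5024 -0.1196  0.1151] q [-0.6882  0.1232  2.2961  1.1159  0.5011 -0.0994] w 0.049121666510758104 F [-0.3327 -0.4949 -1.7117]
axes x,y,z: [0.7989 0.0104 0.6014] [ 0.0478 -0.9978 -0.0462] [ 0.5996  0.0656 -0.7976]
local mm [-46.4442  18.4205  23.0037]
```

View pics/scene8.png

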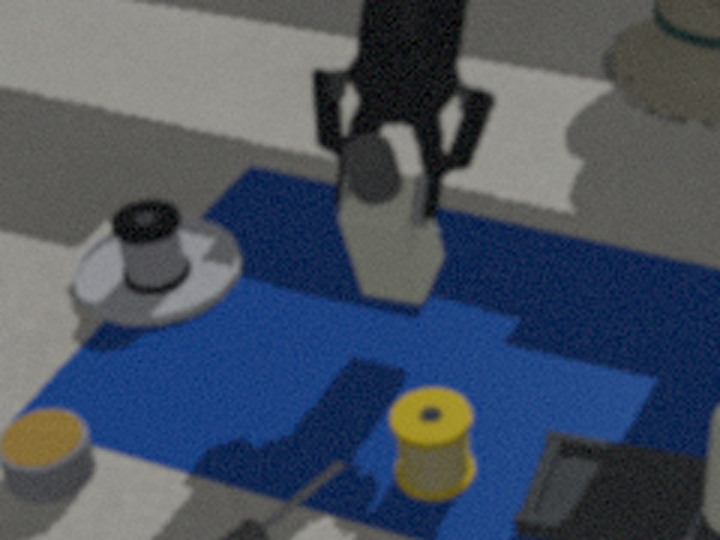

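View pics/top8.png

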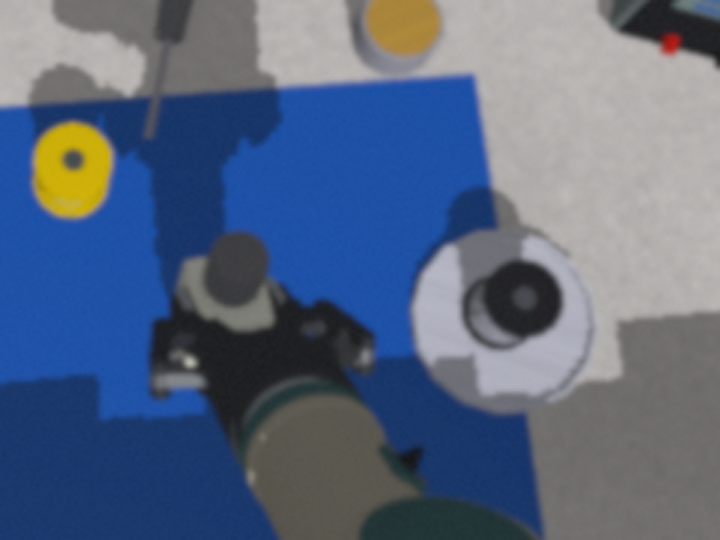

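The wrist passed near its singular pose, so the turn lagged and the bottle is about 13° short of upright, with the cap at top crop (237,268). I'll compute what turn remains and do it in small steps.

```bash
cat >> h.py <<'E'
def rem(head_deg=0,elev=40.0):
    # remaining turn to tool heading/elev with jaw level, in tool frame
    s=get_state(); q=s["ee_rot"]; r=R.from_quat([q[1],q[2],q[3],q[0]])
    h=np.radians(head_deg); e=np.radians(elev)
    z=np.array([np.cos(e)*np.cos(h),np.cos(e)*np.sin(h),-np.sin(e)]); y=np.array([np.sin(h),-np.cos(h),0]); x=np.cross(y,z)
    T=R.from_matrix(np.c_[x,y,z])
    d=(r.inv()*T).as_rotvec(degrees=True)
    up=r.apply([.7667,.02,-.642]); print("head",head_deg,"rotvec tool deg",d,"| bottle up",up,"tilt deg",np.degrees(np.arccos(up[2])))
E
python3 - <<'E'
from h import *
loc([.48,-.137,.1])
for h in(0,10,20,30,-20): rem(h)
E
```

```text
t 18.25 pos [ 0.5022 -0.1193  0.1155] q [-0.688   0.1221  2.297   1.1173  0.5009 -0.1012] w 0.048960238526118215 F [-0.2271  0.3283 -1.8478]
axes x,y,z: [0.7983 0.0112 0.6022] [ 0.0483 -0.9978 -0.0455] [ 0.6003  0.0654 -0.7971]
local mm [-27.2703  17.2941  -2.1897]
head 0 rotvec tool deg [-3.8057 12.9892  0.2136] | bottle up [ 0.2276 -0.0534  0.9725] tilt deg 13.470676441622782
head 10 rotvec tool deg [ 3.0978 12.7471 -7.0477] | bottle up [ 0.2276 -0.0534  0.9725] tilt deg 13.470676441622782
head 20 rotvec tool deg [ 10.0096  12.4391 -14.2986] | bottle up [ 0.2276 -0.0534  0.9725] tilt deg 13.470676441622782
head 30 rotvec tool deg [ 16.9299  12.0648 -21.5389] | bottle up [ 0.2276 -0.0534  0.9725] tilt deg 13.470676441622782
head -20 rotvec tool deg [-17.5863  13.2758  14.7667] | bottle up [ 0.2276 -0.0534  0.9725] tilt deg 13.470676441622782
```

Request:
drive_tool(targets=[0.3,1.3,-0.7,0,0,0,0.4,0.3,1.3,-0.7,0,0,0,0.4,0.3,1.3,-0.7,0,0,0,0.4,0.3,1.3,-0.7,0,0,0,0.4,0.3,1.3,-0.7,0,0,0,0.4,0.3,1.3,-0.7,0,0,0,0.4,0.3,1.3,-0.7,0,0,0,0.4,0.3,1.3,-0.7,0,0,0,0.4,0.3,1.3,-0.7,0,0,0,0.4,0.3,1.0,-0.7,0,0,0,0.4,0,0,0,0,0,0,0.4])

```text
clock: 19.62
position: [0.5012, -0.1193, 0.1148]
ee_rot: [-0.036, 0.903, 0.078, 0.42]
contact_force: [0.4, -0.8, -1.2]
width: 0.049
```

```bash
python3 - <<'E'
from h import *
loc([.48,-.137,.0666])
for h in(5,10,15): rem(h)
E
```

```text
t 19.625 pos [ 0.5012 -0.1193  0.1148] q [-0.8841  0.2152  2.4531  1.6336  0.7298 -0.9337] w 0.04899587501630182 F [ 0.3504 -0.8357 -1.1972]
axes x,y,z: [0.6348 0.1098 0.7648] [ 0.1704 -0.9854 -0.    ] [ 0.7536  0.1304 -0.6443]
local mm [-52.2797  13.792   12.7557]
head 5 rotvec tool deg [-3.6852  0.1111  3.0965] | bottle up [ 0.0063 -0.0192  1.    ] tilt deg 0.23541546544286515
head 10 rotvec tool deg [ 0.1419  0.1111 -0.1212] | bottle up [ 0.0063 -0.0192  1.    ] tilt deg 0.23541546544286515
head 15 rotvec tool deg [ 3.969   0.111  -3.3388] | bottle up [ 0.0063 -0.0192  1.    ] tilt deg 0.23541546544286515
```

Request:
drive_tool(targets=[0,0,0,-7.6,0,6.4,0.4,0,0,0,-7.6,0,6.4,0.4,0,0,0,-7.6,0,6.4,0.4,0,0,0,-5.4,0,4.5,0.4,0,0,0,-2.7,0,2.2,0.4,0,0,0,0,0,0,0.4,0,0,0,0,0,0,0.4])

```text
clock: 20.5
position: [0.501, -0.1189, 0.0749]
ee_rot: [-0.036, 0.903, 0.078, 0.421]
contact_force: [0.1, -0.1, -1.6]
width: 0.0493
```

```bash
python3 - <<'E'
from h import *
loc([.5012,-.1193,.0666]); rem(10)
for n,(y,x) in {"scene":(120,130)}.items():
    im=get_image(n)[:,:,::-1]
    cv2.imwrite(f"pics/{n}9.png",cv2.resize(im[y+20:y+150,x+70:x+220],None,fx=5,fy=5,interpolation=cv2.INTER_CUBIC))
E
```

```text
t 20.5 pos [ 0.501  -0.1189  0.0749] q [-0.8845  0.3405  2.5133  1.8336  0.7611 -1.2051] w 0.04932795311660835 F [ 0.15   -0.146  -1.6258]
axes x,y,z: [0.6339 0.11   0.7655] [ 0.1704 -0.9854  0.0004] [ 0.7544  0.1302 -0.6434]
local mm [-6.2681  0.419   5.4723]
head 10 rotvec tool deg [ 0.1602  0.0451 -0.1029] | bottle up [ 0.0051 -0.019   1.    ] tilt deg nanh.py:27: RuntimeWarning: invalid value encountered in arccos
  up=r.apply([.7667,.02,-.642]); print("head",head_deg,"rotvec tool deg",d,"| bottle up",up,"tilt deg",np.degrees(np.arccos(up[2])))
```

View pics/scene9.png

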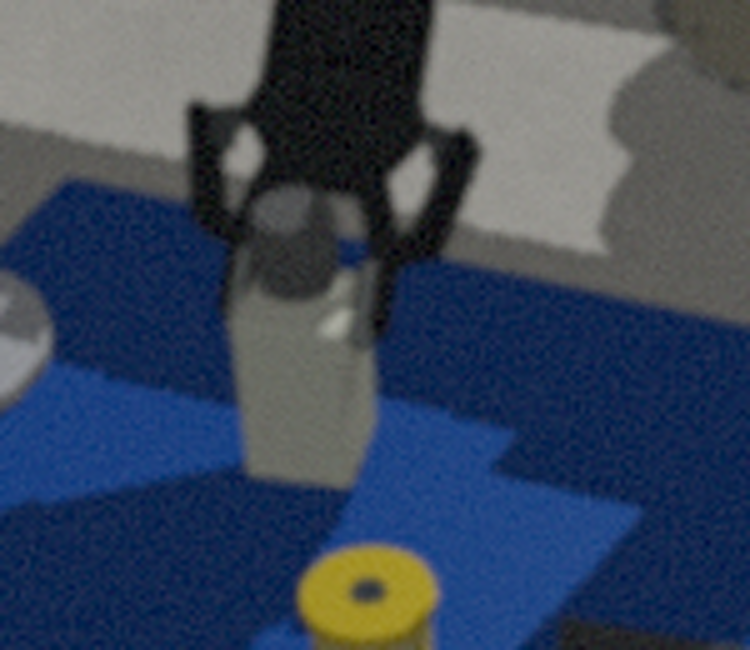

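The bottle is upright just above the mat, base edge at crop (300,480). Final approach in small steps.

Request:
drive_tool(targets=[0,0,0,-2.3,0,1.9,0.4,0,0,0,-2.3,0,1.9,0.4,0,0,0,0,0,0,0.4,0,0,0,0,0,0,0.4])

```text
clock: 21.05
position: [0.5007, -0.1188, 0.0685]
ee_rot: [-0.036, 0.903, 0.077, 0.421]
contact_force: [-0.2, -0.3, -1.4]
width: 0.0488
```

Request:
drive_tool(targets=[0,0,0,-1.1,0,1,0.4,0,0,0,0,0,0,0.4,0,0,0,0,0,0,0.4])

```text
clock: 21.42
position: [0.5007, -0.1188, 0.0671]
ee_rot: [-0.036, 0.903, 0.077, 0.421]
contact_force: [0.3, 0.5, -1.4]
width: 0.0494
```

```bash
python3 - <<'E'
from h import *
loc([.5012,-.1193,.0666]); rem(10)
E
```

```text
t 21.425 pos [ 0.5007 -0.1188  0.0671] q [-0.8847  0.3665  2.5241  1.8697  0.7712 -1.2552] w 0.04936104161222025 F [ 0.3201  0.523  -1.3793]
axes x,y,z: [0.6343 0.1094 0.7653] [ 0.1702 -0.9854 -0.0002] [ 0.7541  0.1304 -0.6437]
local mm [-0.172   0.5983  0.6461]
head 10 rotvec tool deg [ 0.1476  0.066  -0.14  ] | bottle up [ 0.0056 -0.0195  1.    ] tilt deg 0.25908856760700644
```

Still no contact. I'll continue in 1.3 mm steps.

Request:
drive_tool(targets=[0,0,0,-1,0,0.8,0.4,0,0,0,0,0,0,0.4,0,0,0,0,0,0,0.4])

```text
clock: 21.8
position: [0.5007, -0.1188, 0.0658]
ee_rot: [-0.036, 0.903, 0.077, 0.421]
contact_force: [0.1, 0.5, -2.1]
width: 0.0492
```

Request:
drive_tool(targets=[0,0,0,-1,0,0.8,0.4,0,0,0,0,0,0,0.4,0,0,0,0,0,0,0.4])

```text
clock: 22.18
position: [0.5012, -0.1187, 0.0656]
ee_rot: [-0.036, 0.903, 0.077, 0.422]
contact_force: [-2.3, -0.4, 4.6]
width: 0.0488
```

```bash
python3 - <<'E'
from h import *
loc([.5012,-.1193,.0666]); rem(10)
im=get_image("scene")[:,:,::-1]; y,x=120,130
cv2.imwrite(f"pics/s10.png",cv2.resize(im[y+20:y+150,x+70:x+220],None,fx=5,fy=5,interpolation=cv2.INTER_CUBIC))
E
```

```text
t 22.175 pos [ 0.5012 -0.1187  0.0656] q [-0.8852  0.3744  2.5277  1.8822  0.7773 -1.2723] w 0.048757940733023274 F [-2.2709 -0.3844  4.6316]
axes x,y,z: [0.6322 0.109  0.7671] [ 0.1699 -0.9855  0.0001] [ 0.756   0.1303 -0.6415]
local mm [ 0.7122  0.5695 -0.6711]
head 10 rotvec tool deg [ 0.1715 -0.095  -0.1367] | bottle up [ 0.0028 -0.0197  1.    ] tilt deg 0.11204045276623693
```

View pics/s10.png

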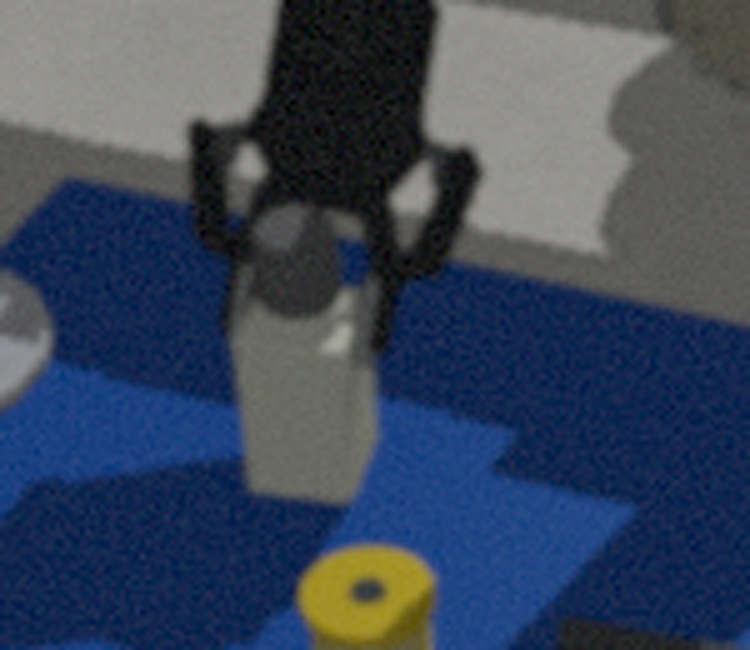

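There is contact (+4.6 N) at the expected height, and the base is on the mat. Opening, then backing off along the tool axis.

Request:
drive_tool(targets=[0,0,0,0,0,0,0.65,0,0,0,0,0,0,0.85,0,0,0,0,0,0,1,0,0,0,0,0,0,1,0,0,0,0,0,0,1,0,0,0,0,0,-10,1,0,0,0,0,0,-20,1,0,0,0,0,0,-25,1,0,0,0,0,0,-25,1,0,0,0,0,0,0,1])

```text
clock: 23.48
position: [0.44, -0.1301, 0.1169]
ee_rot: [-0.034, 0.903, 0.077, 0.421]
contact_force: [0.1, -0.5, 0.5]
width: 0.0855
```

```bash
python3 - <<'E'
from h import *
loc([.5012,-.1193,.0666])
for n,(y,x) in {"scene":(120,130),"top":(150,320)}.items():
    im=get_image(n)[:,:,::-1]
    cv2.imwrite(f"pics/{n}11.png",cv2.resize(im[y:y+180,x:x+240],None,fx=3,fy=3,interpolation=cv2.INTER_CUBIC))
E
```

```text
t 23.475 pos [ 0.44   -0.1301  0.1169] q [-1.1112  0.168   2.5305  1.4675  0.8289 -0.9839] w 0.08545384892564525 F [ 0.1058 -0.4648  0.4575]
axes x,y,z: [0.6335 0.1104 0.7658] [ 0.1684 -0.9857  0.0028] [ 0.7552  0.1272 -0.6431]
local mm [ 1.4115 -0.5036 79.903 ]
```

View pics/scene11.png

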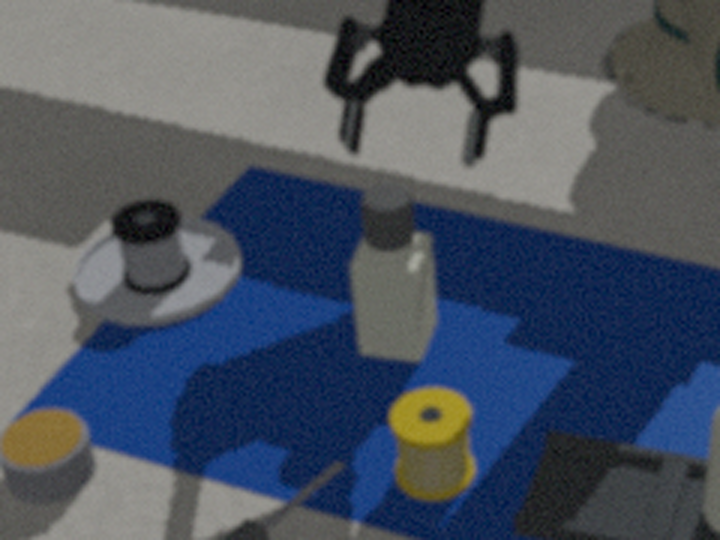

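View pics/top11.png

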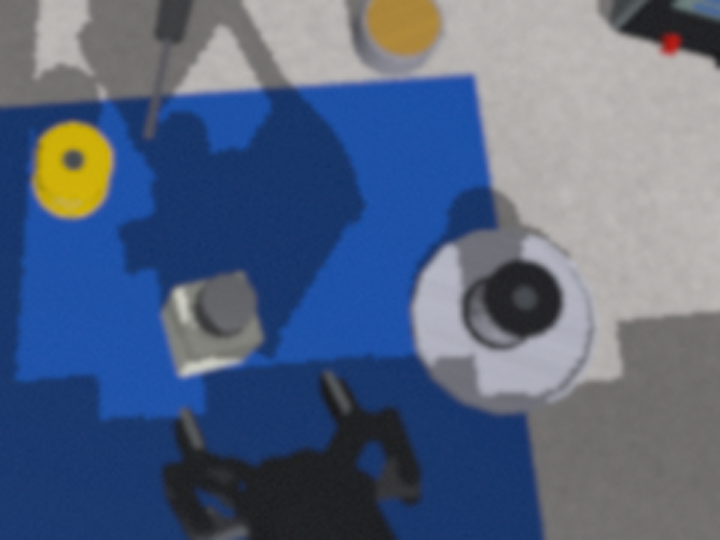

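The dispenser stands upright and released (scene crop (395,290), top crop (215,325)), and everything else is unmoved. Next I'll measure the cap and the empty bay.

```bash
python3 - <<'E'
from h import *
im=get_image("top")[:,:,::-1]; cv2.imwrite("pics/t12.png",cv2.resize(im[185:265,170:330],None,fx=5,fy=5,interpolation=cv2.INTER_CUBIC))
im=get_image("scene")[:,:,::-1]; cv2.imwrite("pics/s12.png",cv2.resize(im[240:340,290:450],None,fx=5,fy=5,interpolation=cv2.INTER_CUBIC))
print("cap top", onz("top",[(320+227/3-.3,150+302/3-.3)],.135), "scene",onz("scene",[(130+387/3-.3,120+196/3-.3)],.135))
print("body top corners",onz("top",[(320+u/3-.3,150+v/3-.3) for u,v in((163,313),(183,376),(263,345),(244,270))],.088))
rem(0,89.9)
for h in(5,10,-85,-80): rem(h,90-1e-3)
E
```

```text
cap top [[ 0.49287738 -0.120891    0.135     ]] scene [[ 0.49377743 -0.11698154  0.135     ]]
body top corners [[ 0.49747329 -0.08510818  0.088     ]
 [ 0.45420475 -0.09419345  0.088     ]
 [ 0.47076534 -0.14949657  0.088     ]
 [ 0.52260689 -0.1424656   0.088     ]]
head 0 rotvec tool deg [ -4.33961684 -49.69592979   9.15671716] | bottle up [ 0.00586653 -0.02033013  0.99997258] tilt deg 0.42430329761722385
head 5 rotvec tool deg [ -2.15414476 -49.89244733   4.48261146] | bottle up [ 0.00586653 -0.02033013  0.99997258] tilt deg 0.42430329761722385
head 10 rotvec tool deg [ 2.42584136e-02 -4.99251631e+01 -1.96845064e-01] | bottle up [ 0.00586653 -0.02033013  0.99997258] tilt deg 0.42430329761722385
head -85 rotvec tool deg [-41.08091548 -37.6790453   88.13543263] | bottle up [ 0.00586653 -0.02033013  0.99997258] tilt deg 0.42430329761722385
head -80 rotvec tool deg [-38.94691534 -38.98331703  83.54767059] | bottle up [ 0.00586653 -0.02033013  0.99997258] tilt deg 0.42430329761722385
```

View pics/t12.png

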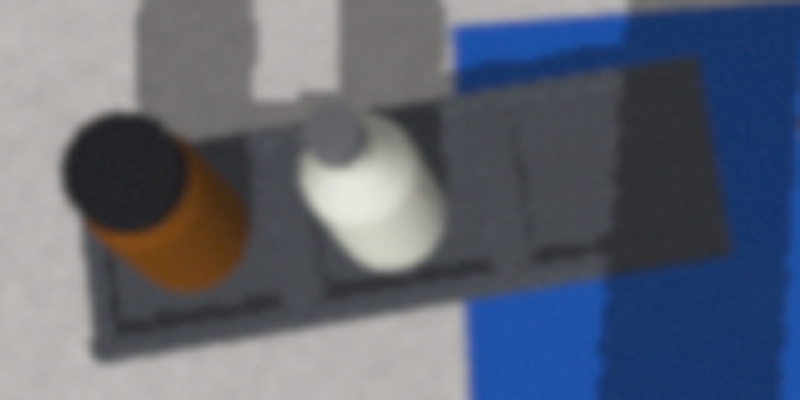

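View pics/s12.png

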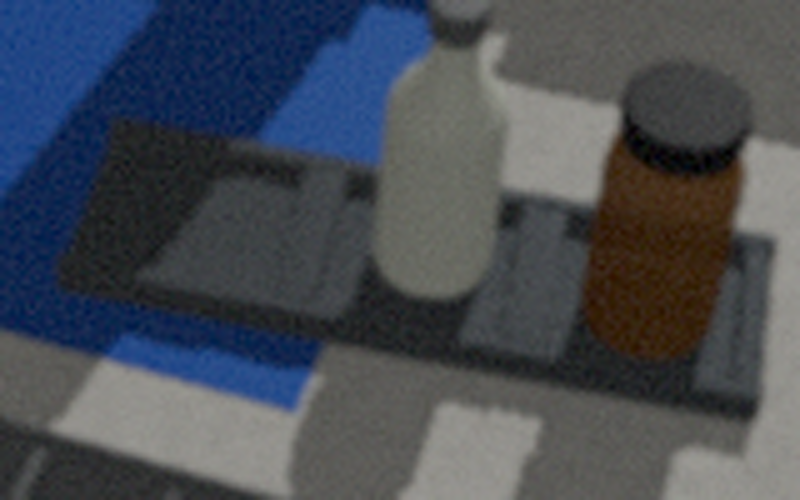

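Request:
drive_tool(targets=[0,0,0,15,0,-13,1,0,0,0,20,0,-17,1,0,0,0,20,0,-17,1,0,0,0,20,0,-17,1,0,0,0,19,0,-16,1,0,-3,0,0,0,0,1,0,-3,0,0,0,0,1,0,-3,0,0,0,0,1,0,-3,0,0,0,0,1,0,-3,0,0,0,0,1,0,-3,0,0,0,0,1,0,0,0,0,0,0,1])

```text
clock: 25.18
position: [0.4407, -0.1283, 0.2392]
ee_rot: [-0.025, 0.958, 0.084, 0.274]
contact_force: [0.2, 0.9, 0.6]
width: 0.0859
```

```bash
python3 - <<'E'
from h import *
loc([.4935,-.1195,.24]);
for h in (0,5,10,): rem(h,89.999)
def p(u,v,a): return (a[0]+u/5-.4,a[1]+v/5-.4)
T=(170,185);S=(290,240)
print(onz("top",[p(697,57,T),p(731,246,T),p(97,343,T)],.016))
print(onz("scene",[p(60,283,S),p(115,120,S),p(773,240,S),p(755,395,S)],.016))
E
```

```text
t 25.175 pos [ 0.4407 -0.1283  0.2392] q [-0.8085 -0.1235  2.0767  0.5765  0.9423  0.3003] w 0.08585062771676198 F [0.183  0.8979 0.601 ]
axes x,y,z: [0.8357 0.1471 0.5291] [ 0.1741 -0.9847 -0.0011] [ 0.5208  0.093  -0.8486]
local mm [45.8311  0.497  27.675 ]
head 0 rotvec tool deg [ -2.8555 -31.8549   9.7464] | bottle up [0.3098 0.0334 0.9504] tilt deg 18.119693318881584
head 5 rotvec tool deg [ -1.4619 -31.9193   4.8768] | bottle up [0.3098 0.0334 0.9504] tilt deg 18.119693318881584
head 10 rotvec tool deg [ -0.0681 -31.9428   0.0071] | bottle up [0.3098 0.0334 0.9504] tilt deg 18.119693318881584
[[0.6522 0.0377 0.016 ]
 [0.565  0.0287 0.016 ]
 [0.5429 0.3062 0.016 ]]
[[0.6615 0.0463 0.016 ]
 [0.5664 0.034  0.016 ]
 [0.5402 0.3106 0.016 ]
 [0.6244 0.3177 0.016 ]]
```

Request:
drive_tool(targets=[0,-6,0,0,0,0,1,0,-8,0,0,0,0,1,0,-8,0,0,0,0,1,0,-6,0,0,0,0,1,0,-4,0,0,0,0,1,0,0,0,0,0,0,1,0,0,0,26,0,0,1,0,0,0,27,0,0,1,0,0,0,0,0,0,1,0,0,0,0,0,0,1])

```text
clock: 26.42
position: [0.4903, -0.1202, 0.2389]
ee_rot: [-0.001, 0.996, 0.085, -0.001]
contact_force: [-0.1, 1.1, 0.9]
width: 0.0856
```

```bash
python3 - <<'E'
from h import *
loc([.4935,-.1195,.1]); rem(10,89.999)
E
```

```text
t 26.425 pos [ 0.4903 -0.1202  0.2389] q [-0.3783  0.167   1.6325 -0.0001  1.3452  1.0216] w 0.08561091334744889 F [-0.0775  1.1257  0.8726]
axes x,y,z: [ 0.9854  0.1701 -0.0027] [ 0.1701 -0.9854 -0.0015] [-0.0029  0.001  -1.    ]
local mm [  3.6942   0.0556 138.9209]
head 10 rotvec tool deg [-0.0873  0.1551 -0.2066] | bottle up [0.7608 0.11   0.6399] tilt deg 50.215459728989984
```

Request:
drive_tool(targets=[0,0,0,3.5,0,25,1,0,0,0,0,0,30,1,0,0,0,0,0,25,1,0,0,0,0,0,20,1,0,0,0,0,0,10,1,0,0,0,0,0,0,1,0,0,0,0,0,0,1])

```text
clock: 27.3
position: [0.4956, -0.1201, 0.1303]
ee_rot: [0.0, 0.996, 0.085, 0.0]
contact_force: [0.3, -1.8, 0.2]
width: 0.0853
```

```bash
python3 - <<'E'
from h import *
loc([.4935,-.1195,.1]); rem(10,89.999)
for n,(y,x) in {"scene":(120,130)}.items():
    im=get_image(n)[:,:,::-1]
    cv2.imwrite(f"pics/s13.png",cv2.resize(im[y:y+180,x:x+240],None,fx=3,fy=3,interpolation=cv2.INTER_CUBIC))
E
```

```text
t 27.3 pos [ 0.4956 -0.1201  0.1303] q [-0.3739  0.2589  1.7995 -0.0005  1.0825  1.0263] w 0.08525773842747936 F [ 0.2801 -1.7857  0.1681]
axes x,y,z: [0.9854 0.17   0.0003] [ 0.17   -0.9854  0.0007] [ 0.0004 -0.0006 -1.    ]
local mm [-1.947  -0.9174 30.3418]
head 10 rotvec tool deg [ 0.0383 -0.0163 -0.2107] | bottle up [0.7587 0.111  0.6422] tilt deg 50.040565070457035
```

View pics/s13.png

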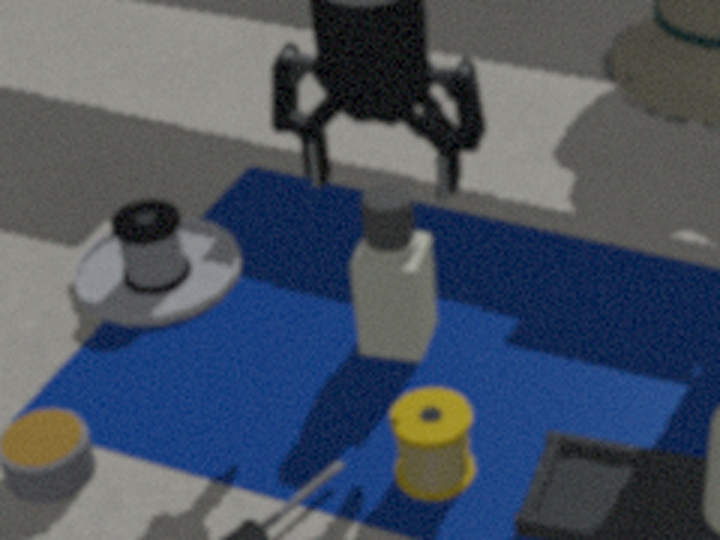

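The open fingers straddle the cap evenly (scene crop (315,165) and (448,180), cap at (388,215)). Going down and closing.

Request:
drive_tool(targets=[0,0,0,-1.5,0,12,1,0,0,0,0,0,12,1,0,0,0,0,0,6,1,0,0,0,0,0,0,1,0,0,0,0,0,0,0.6,0,0,0,0,0,0,0.3,0,0,0,0,0,0,0.25,0,0,0,0,0,0,0.25,0,0,0,0,0,0,0.25,0,0,0,0,0,0,0.25,0,0,0,0,0,0,0.25], grip_force=50)

```text
clock: 28.72
position: [0.4941, -0.1201, 0.0999]
ee_rot: [0.0, 0.996, 0.085, -0.0]
contact_force: [-0.3, -0.0, 5.5]
width: 0.035
```

```bash
python3 - <<'E'
from h import *
loc([.4935,-.1195,.2]); rem(10,89.999)
E
```

```text
t 28.725 pos [ 0.4941 -0.1201  0.0999] q [-0.3751  0.2897  1.8441 -0.0004  1.0077  1.0249] w 0.03504062397810428 F [-0.2803 -0.0314  5.4822]
axes x,y,z: [ 0.9854  0.1702 -0.0001] [ 0.1702 -0.9854  0.0003] [-0.0001 -0.0003 -1.    ]
local mm [  -0.5149   -0.6495 -100.0808]
head 10 rotvec tool deg [ 0.0151  0.0091 -0.2016] | bottle up [0.759  0.111  0.6419] tilt deg 50.06653397270649
```

Request:
drive_tool(targets=[0,0,0,0,0,-10,0.25,0,0,0,0,0,-20,0.25,0,0,0,0,0,-25,0.25,0,0,0,0,0,-25,0.25,0,0,0,0,0,-15,0.25,0,0,0,0,0,0,0.25,0,0,2.5,0,0,0,0.25,0,0,2.5,0,0,0,0.25,0,0,0,0,0,0,0.25], grip_force=60)

```text
clock: 29.85
position: [0.493, -0.1197, 0.1932]
ee_rot: [-0.001, 0.999, 0.042, -0.002]
contact_force: [-0.0, 0.4, -0.7]
width: 0.035
```

```bash
python3 - <<'E'
from h import *
loc([.604,.081,.193]); rem(5,89.999)
im=get_image("scene")[:,:,::-1]
cv2.imwrite(f"pics/s14.png",cv2.resize(im[90:300,130:370],None,fx=3,fy=2.8,interpolation=cv2.INTER_CUBIC))
E
```

```text
t 29.85 pos [ 0.493  -0.1197  0.1932] q [-0.3751  0.202   1.7052 -0.0005  1.2381  1.1116] w 0.034959319572787625 F [-0.0461  0.4039 -0.6978]
axes x,y,z: [ 0.9964  0.0841 -0.0036] [ 0.0841 -0.9965 -0.0012] [-0.0037  0.0009 -1.    ]
local mm [ 127.5407 -190.6753   -0.0409]
head 5 rotvec tool deg [-0.0691  0.2059 -0.1737] | bottle up [0.768  0.044  0.6392] tilt deg 50.26574529158636
```

View pics/s14.png

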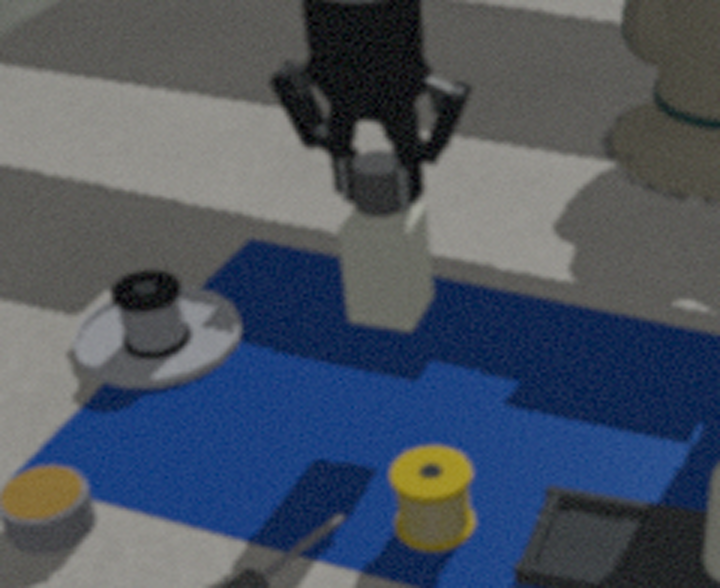

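The dispenser hangs upright below the gripper (scene crop (385,250)). Carrying it over the bay.

Request:
drive_tool(targets=[0,0,0,6,-10,0,0.25,0,0,0,13,-19,0,0.25,0,0,0,19,-28,0,0.25,0,0,0,19,-28,0,0.25,0,0,0,19,-28,0,0.25,0,0,0,19,-28,0,0.25,0,0,0,16,-25,0,0.25,0,0,0,10,-15,0,0.25,0,0,0,6.5,-9.5,0,0.25,0,0,0,0,0,0,0.25,0,0,0,0,0,0,0.25])

```text
clock: 31.28
position: [0.6045, 0.0797, 0.1943]
ee_rot: [0.0, 0.999, 0.042, -0.001]
contact_force: [-1.0, 1.0, -1.1]
width: 0.0343
```

```bash
python3 - <<'E'
from h import *
loc([.604,.081,.109]); rem(5,89.999)
for n,(y,x) in {"scene":(180,260),"top":(140,180)}.items():
    im=get_image(n)[:,:,::-1]
    cv2.imwrite(f"pics/{n}15.png",cv2.resize(im[y:y+150,x:x+200],None,fx=4,fy=4,interpolation=cv2.INTER_CUBIC))
E
```

```text
t 31.275 pos [0.6045 0.0797 0.1943] q [ 0.0174  0.3505  1.4875 -0.0006  1.3054  1.5052] w 0.03431220847127121 F [-1.0408  1.0021 -1.1381]
axes x,y,z: [ 0.9965  0.0831 -0.0018] [ 0.0831 -0.9965  0.0005] [-0.0018 -0.0006 -1.    ]
local mm [-0.2006 -1.3663 85.2913]
head 5 rotvec tool deg [ 0.0279  0.105  -0.2355] | bottle up [0.7668 0.0442 0.6406] tilt deg 50.16205186777263
```

View pics/scene15.png

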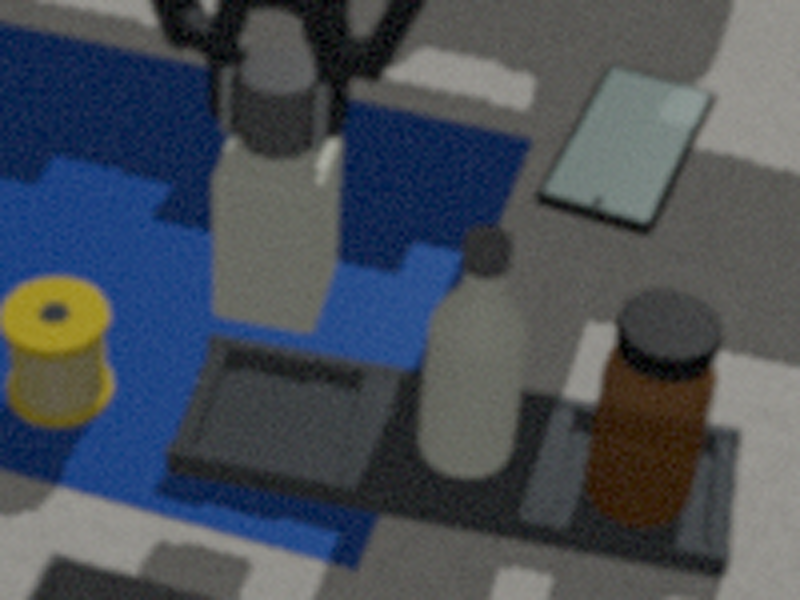

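View pics/top15.png

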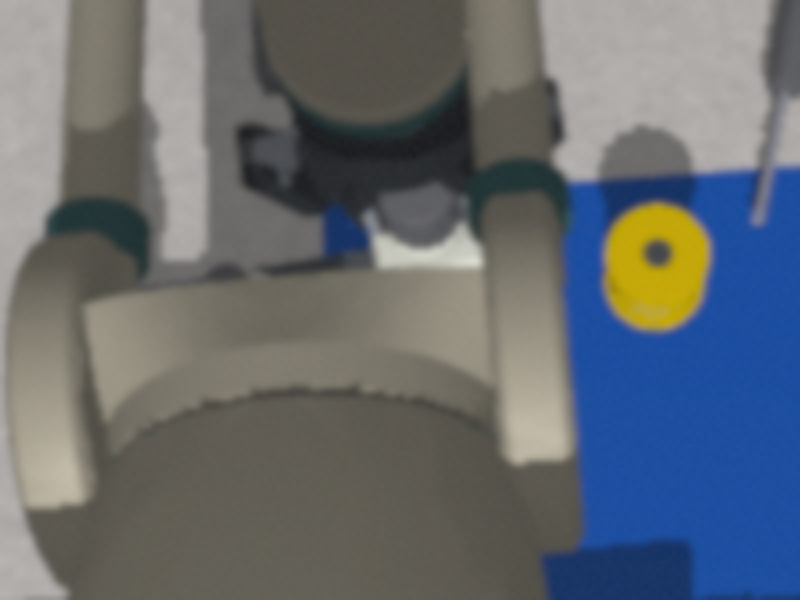

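The bottle hangs over the empty bay (bay at scene crop (285,415), bottle base above it at (265,325)). Lowering.

Request:
drive_tool(targets=[0,0,0,0,-1,10,0.25,0,0,0,0,0,18,0.25,0,0,0,0,0,18,0.25,0,0,0,0,0,10,0.25,0,0,0,0,0,6,0.25,0,0,0,0,0,0,0.25,0,0,0,0,0,0,0.25])

```text
clock: 32.25
position: [0.6052, 0.0815, 0.1329]
ee_rot: [-0.0, 0.999, 0.042, 0.0]
contact_force: [-0.5, 0.2, -1.1]
width: 0.0344
```

```bash
python3 - <<'E'
from h import *
loc([.604,.081,.108]); rem(5,89.999)
print(onz("scene",[(260+287/4-.4,180+415/4-.4)],.014))
for n,(y,x) in {"scene":(180,260)}.items():
    im=get_image(n)[:,:,::-1]
    cv2.imwrite(f"pics/{n}16.png",cv2.resize(im[y:y+150,x:x+200],None,fx=4,fy=4,interpolation=cv2.INTER_CUBIC))
E
```

```text
t 32.25 pos [0.6052 0.0815 0.1329] q [0.0199 0.3959 1.577  0.     1.1686 1.507 ] w 0.03436436778187051 F [-0.4813  0.2385 -1.1478]
axes x,y,z: [0.9965 0.0836 0.0001] [ 0.0836 -0.9965 -0.    ] [ 0.0001  0.     -1.    ]
local mm [-1.2652  0.3554 24.9217]
head 5 rotvec tool deg [-0.0002 -0.0044 -0.2064] | bottle up [0.7656 0.0441 0.6421] tilt deg 50.05348003582912
[[0.6058 0.0898 0.014 ]]
```

View pics/scene16.png

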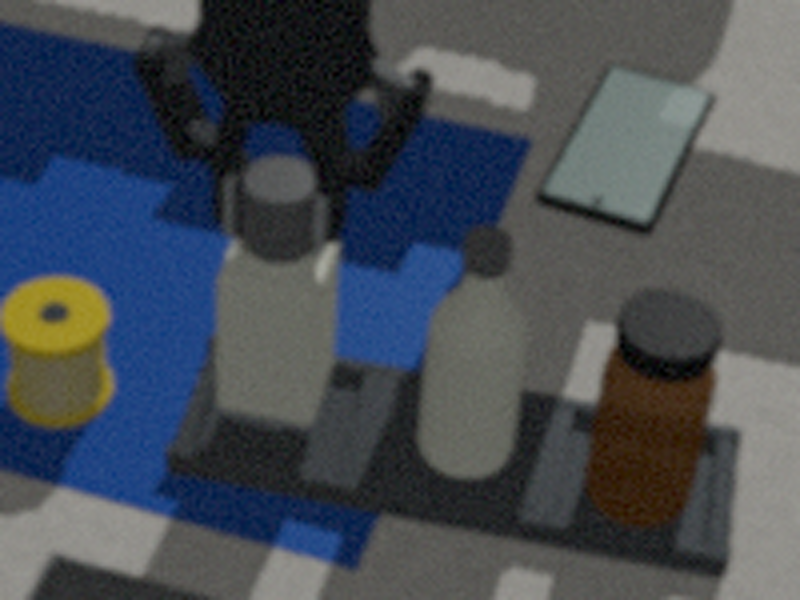

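Request:
drive_tool(targets=[0,0,0,-1,-2,6,0.25,0,0,0,0,0,7,0.25,0,0,0,0,0,6,0.25,0,0,0,0,0,3,0.25,0,0,0,0,0,0,0.25,0,0,0,0,0,0,0.25])

```text
clock: 33.05
position: [0.6038, 0.0834, 0.1105]
ee_rot: [-0.0, 0.999, 0.042, -0.0]
contact_force: [-0.9, 0.1, -1.0]
width: 0.0345
```

```bash
python3 - <<'E'
from h import *
loc([.604,.083,.108]); rem(5,89.999)
E
```

```text
t 33.05 pos [0.6038 0.0834 0.1105] q [ 0.0231  0.4141  1.6088 -0.      1.1195  1.5102] w 0.03448403279954694 F [-0.8857  0.131  -0.9961]
axes x,y,z: [ 0.9965  0.0836 -0.0008] [ 0.0836 -0.9965 -0.    ] [-0.0008 -0.     -1.    ]
local mm [0.2205 0.377  2.477 ]
head 5 rotvec tool deg [-0.0023  0.0448 -0.2059] | bottle up [0.7662 0.0442 0.6414] tilt deg 50.10271600033318
```

Request:
drive_tool(targets=[0,0,0,0,0,1.5,0.25,0,0,0,0,0,1.5,0.25,0,0,0,0,0,0,0.25,0,0,0,0,0,0,0.25])

```text
clock: 33.55
position: [0.6038, 0.0834, 0.108]
ee_rot: [-0.0, 0.999, 0.042, -0.0]
contact_force: [-1.9, -0.4, 4.4]
width: 0.0345
```

```bash
python3 - <<'E'
from h import *
loc([.604,.083,.108])
for n,(y,x) in {"scene":(180,260)}.items():
    im=get_image(n)[:,:,::-1]
    cv2.imwrite(f"pics/{n}17.png",cv2.resize(im[y:y+150,x:x+200],None,fx=4,fy=4,interpolation=cv2.INTER_CUBIC))
E
```

```text
t 33.55 pos [0.6038 0.0834 0.108 ] q [ 0.0232  0.4162  1.6123 -0.      1.1134  1.5102] w 0.034531554620124104 F [-1.9155 -0.3516  4.418 ]
axes x,y,z: [ 0.9965  0.0836 -0.0003] [ 0.0836 -0.9965 -0.    ] [-0.0003 -0.     -1.    ]
local mm [ 0.2061  0.4191 -0.013 ]
```

View pics/scene17.png

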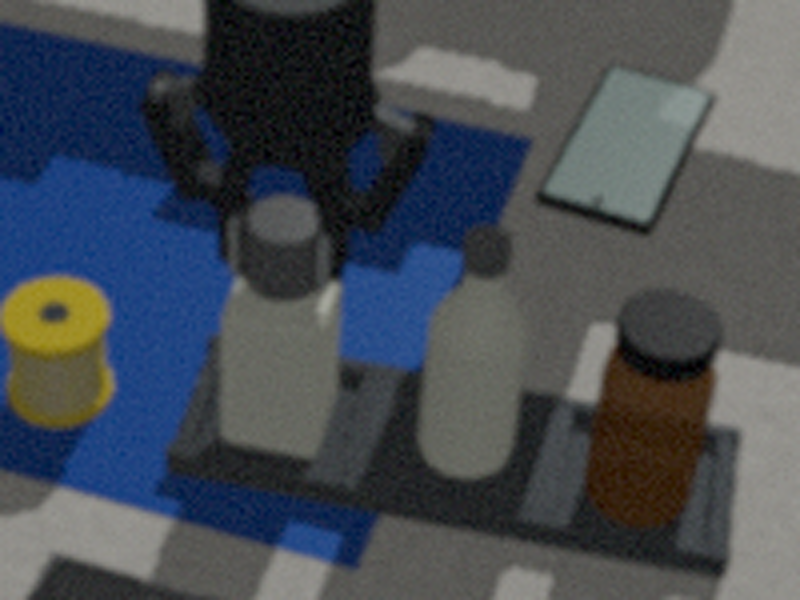

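Contact at TCP z = 0.108, which puts the base on the 8 mm floor. The base edge sits centred between the bay walls. Releasing partly and rising straight up.

Request:
drive_tool(targets=[0,0,0,0,0,0,0.5,0,0,0,0,0,0,0.65,0,0,0,0,0,0,0.65,0,0,0,0,0,0,0.65,0,0,0,0,0,0,0.65,0,0,0,0,0,-10,0.65,0,0,0,0,0,-20,0.65,0,0,0,0,0,-30,0.65,0,0,0,0,0,-35,0.65,0,0,0,0,0,-35,0.65,0,0,0,0,0,0,0.65])

```text
clock: 34.98
position: [0.6057, 0.0835, 0.2416]
ee_rot: [0.0, 0.999, 0.042, 0.003]
contact_force: [-0.5, -0.3, 0.6]
width: 0.056
```

Request:
drive_tool(targets=[0,0,0,-40,0,0,0.65,0,0,0,-50,0,0,0.65,0,0,0,-50,0,0,0.65,0,0,0,-50,0,0,0.65,0,0,0,-40,0,0,0.65,0,0,0,-20,0,0,0.65,0,0,0,0,0,0,0.65,0,0,0,0,0,0,0.65])

```text
clock: 35.98
position: [0.3563, 0.0624, 0.2378]
ee_rot: [0.0, 0.999, 0.042, 0.0]
contact_force: [-0.5, 0.1, -0.1]
width: 0.0552
```

```bash
python3 - <<'E'
from h import *
loc([.604,.083,.108])
for n,(y,x) in {"scene":(150,120),"top":(110,120)}.items():
    im=get_image(n)[:,:,::-1]; 
    cv2.imwrite(f"pics/{n}18f.png",im)
    cv2.imwrite(f"pics/{n}18.png",cv2.resize(im[y:y+190,x:x+340] if n=="scene" else im[y:y+300,x:x+400],None,fx=2.3 if n=="scene" else 2,fy=2.3 if n=="scene" else 2,interpolation=cv2.INTER_CUBIC))
E
```

```text
t 35.975 pos [0.3563 0.0624 0.2378] q [-0.0196 -0.0606  1.8821  0.      1.3195  1.4676] w 0.05523232816609574 F [-0.5355  0.0602 -0.1389]
axes x,y,z: [0.9965 0.0835 0.0006] [ 0.0835 -0.9965  0.    ] [ 0.0006  0.     -1.    ]
local mm [248.4458   0.1857 129.9841]
```

View pics/scene18.png

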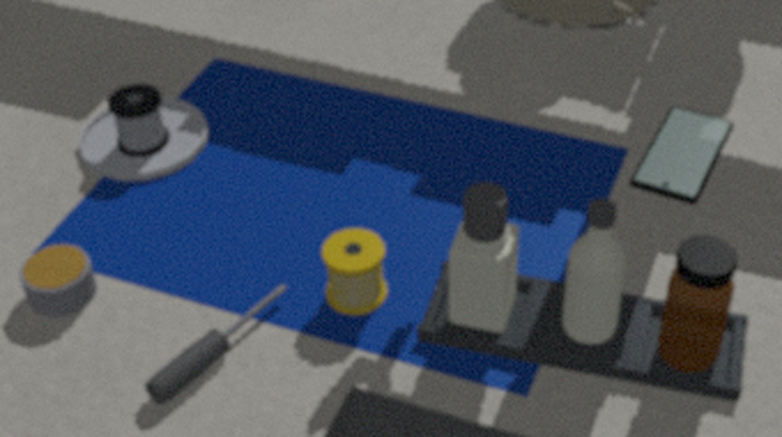

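View pics/top18.png

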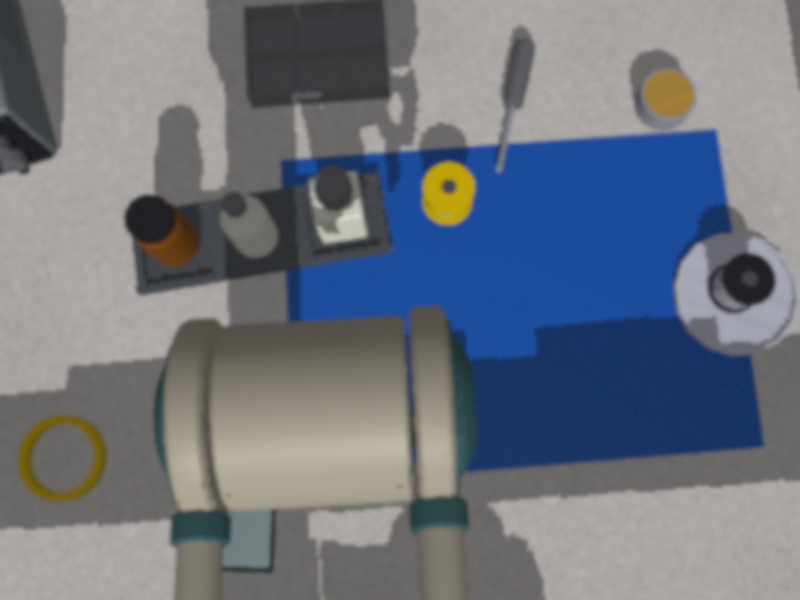

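The dispenser stands in the end bay (scene crop (485,260), top crop (335,205)), the spool is in the dish (scene crop (138,120), top crop (748,278)), and the rest is where it was. One numeric check, then I'll hand in.

```bash
python3 - <<'E'
from h import *
print("cap top",onz("top",[(120+333/2-.25,110+187/2-.25)],.143),onz("scene",[(120+487/2.3-.3,150+194/2.3-.3)],.143))
print("spool top",onz("top",[(120+748/2-.25,110+278/2-.25)],.061))
a=cv2.imread("pics/scene0.png").astype(int);b=cv2.imread("pics/scene18f.png").astype(int)
# phone, tape, tin, driver, yellow spots
a0=cv2.imread("pics/top0.png");b0=cv2.imread("pics/top18f.png")
for nm,lo,hi in(("yellow/orange",(18,120,90),(32,255,255)),):
    for im in(a0,b0):
        m=cv2.inRange(cv2.cvtColor(im,cv2.COLOR_BGR2HSV),np.array((10,110,80)),np.array((34,255,255)))
        n,l,s,c=cv2.connectedComponentsWithStats(m); print(nm,[tuple(np.round(c[i],1)) for i in range(1,n) if s[i,4]>100])
s=get_state(); print(s["contact_force"],s["qd"])
sign_off()
E
```

```text
cap top [[0.59962433 0.08046857 0.143     ]] [[0.60249337 0.08613262 0.143     ]]
spool top [[ 0.49424615 -0.33885437  0.061     ]]
yellow/orange [(np.float64(453.9), np.float64(156.4)), (np.float64(343.5), np.float64(206.0)), (np.float64(205.3), np.float64(234.0)), (np.float64(149.9), np.float64(338.9))]
yellow/orange [(np.float64(453.9), np.float64(156.4)), (np.float64(343.5), np.float64(206.0)), (np.float64(205.3), np.float64(234.3)), (np.float64(150.0), np.float64(338.9))]
[-0.36547826  0.38565166 -0.15481069] [ 0.00168062  0.00141668  0.00547017  0.00058989  0.00332945 -0.00020327]
the job is handed in; nothing more can be done
```

I finished all the steps and handed the job in at about 36 s of the 72 s allowed; the rig gave no verdict.

**What I did:** I moved the black spool from the rack's end bay into the dish. I then picked up the lying dispenser with a tilted grasp, stood it on the bench and let go. I took hold of it again by the cap and set it upright in the freed bay.

**Last checks:**
- **Spool:** it stands flat at about (0.494, -0.339), within about 5 mm of my estimate of the dish centre.
- **Dispenser:** it stands upright in the bay, and its base touched down at the height expected for the 8 mm floor. The cap measured (0.600, 0.080) from the top camera and (0.602, 0.086) from the scene camera. The bay centre is about (0.604, 0.082), so it is within about 5 mm.
- **Other items:** the tin, tape, jar and yellow look-alike spool moved by 0.3 px or less in the top view. I checked the white bottle and the screwdriver by eye only, and they looked unmoved. So did the phone, but the arm partly hid it from above in the last picture.

**What went wrong or disagreed:**
- The scene camera read y about 5 mm higher than the top camera throughout, so I used values in between.
- While I was standing the dispenser up, the wrist lagged near a singular pose and left it about 13° short of upright. I corrected this in small steps before setting it down.

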